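Swap caps for hoods on the lens turntable

TASK

Get the lenses on the turntable ready to shoot: slide each hood lying on the shelf down over the front of the lens with the same colour of ring until it is fully home on the shoulder, and hold the scoop over the blue cup and tip it so that the loose front caps slide off into the cup, then set the scoop back down flat on the shelf. A lens whose hood is missing stays bare; all lenses stay standing on the turntable, no hood is forced, the cup and the blower are not knocked over, and the hex key and the filter case are left where they lie.

Things in the scene. Friction and masses are not known exactly. Their poses are not given: they have to be found in the camera images.
- lens_green: Black camera lens with a green ring, loose, standing front up on the turntable; 0.3 kg. Origin at the centre of its underside, z up. Main barrel 58 mm across (61 over the ribbed rubber) from the underside to 45 mm up, where there is a flat shoulder; above it the plain front barrel, 36 mm across, rises from 45 to 67 mm, its top edge chamfered 2.5 mm.
- lens_red: Black camera lens with a red ring, loose, standing front up on the turntable; 0.3 kg. Origin at the centre of its underside, z up. Main barrel 58 mm across (61 over the ribbed rubber) from the underside to 45 mm up, where there is a flat shoulder; above it the plain front barrel, 40 mm across, rises from 45 to 67 mm, its top edge chamfered 2.5 mm.
- lens_blue: Black camera lens with a blue ring, loose, standing front up on the turntable; 0.3 kg. Origin at the centre of its underside, z up. Main barrel 58 mm across (61 over the ribbed rubber) from the underside to 45 mm up, where there is a flat shoulder; above it the plain front barrel, 44 mm across, rises from 45 to 67 mm, its top edge chamfered 2.5 mm.
- lens_yellow: Black camera lens with a yellow ring, loose, standing front up on the turntable; 0.3 kg. Origin at the centre of its underside, z up. Main barrel 58 mm across (61 over the ribbed rubber) from the underside to 45 mm up, where there is a flat shoulder; above it the plain front barrel, 48 mm across, rises from 45 to 67 mm, its top edge chamfered 2.5 mm.
- hood_green: Lens hood for the lens with the green ring (may be absent): a black open sleeve with green bands at both ends, 38 mm high, 40 mm inside, 46 mm outside, 40 g, standing upright on the shelf, the same either way up. Origin at the centre of its lower end, z along its axis. It slides with 2 mm of play all round over the front barrel and is home when its lower end rests on the shoulder.
- hood_green_mid (a point): Centre of that hood: on its axis, 19 mm from each end; 64 mm above the lens's origin when the hood is home.
- hood_red: Lens hood for the lens with the red ring (may be absent): a black open sleeve with red bands at both ends, 38 mm high, 44 mm inside, 50 mm outside, 40 g, standing upright on the shelf, the same either way up. Origin at the centre of its lower end, z along its axis. It slides with 2 mm of play all round over the front barrel and is home when its lower end rests on the shoulder.
- hood_red_mid (a point): Centre of that hood: on its axis, 19 mm from each end; 64 mm above the lens's origin when the hood is home.
- hood_blue: Lens hood for the lens with the blue ring (may be absent): a black open sleeve with blue bands at both ends, 38 mm high, 48 mm inside, 54 mm outside, 40 g, standing upright on the shelf, the same either way up. Origin at the centre of its lower end, z along its axis. It slides with 2 mm of play all round over the front barrel and is home when its lower end rests on the shoulder.
- hood_blue_mid (a point): Centre of that hood: on its axis, 19 mm from each end; 64 mm above the lens's origin when the hood is home.
- hood_yellow: Lens hood for the lens with the yellow ring (may be absent): a black open sleeve with yellow bands at both ends, 38 mm high, 52 mm inside, 58 mm outside, 40 g, standing upright on the shelf, the same either way up. Origin at the centre of its lower end, z along its axis. It slides with 2 mm of play all round over the front barrel and is home when its lower end rests on the shoulder.
- hood_yellow_mid (a point): Centre of that hood: on its axis, 19 mm from each end; 64 mm above the lens's origin when the hood is home.
- turntable: White lazy-susan turntable, 280 mm across, flat top 24 mm above the shelf; origin on the shelf under its axle. The platter turns about the axle if pushed, with a stiff bearing that stays where it is left.
- tray: Polished aluminium parts scoop lying on the shelf, 0.16 kg: floor 124 x 58 mm, 4 mm thick, side walls 20 mm high, 52 mm between them, open at the +x end; 28 mm high rear wall at -x, behind which a wooden grip runs on along -x. Origin under the centre of the floor, z up. The caps on it are smooth and slide off once it is tipped about 15 to 21 degrees.
- tray_lip (a point): Middle of the scoop's open edge, on its floor: 62 mm towards +x and 4 mm up from the scoop's origin.
- tray_grip (a point): Point to hold in the scoop's wooden grip, 92 mm towards -x and 24 mm up from the scoop's origin. The grip is a bar 14 mm wide along the scoop's y, from 4 to 32 mm above the shelf, reaching from 65 to 113 mm behind the origin.
- cap1: Black lens front cap (may be absent), a disc 38 mm across and 9 mm thick, 14 g, lying flat on the scoop at the start. Origin at the centre of its underside, z along its axis.
- cap2: Black lens front cap (may be absent), a disc 38 mm across and 9 mm thick, 14 g, lying flat on the scoop at the start. Origin at the centre of its underside, z along its axis.
- cap3: Black lens front cap (may be absent), a disc 38 mm across and 9 mm thick, 14 g, lying flat on the scoop at the start. Origin at the centre of its underside, z along its axis.
- cup: Blue ceramic cup without handle, 110 mm across the rim, 88 mm at the foot, 70 mm high, wall 4 mm, floor 5 mm thick, 0.38 kg, loose, standing on the shelf. Origin at the centre of its underside, z up.
- blower: Dark rubber air blower with a nozzle, standing in the middle of the turntable; 54 mm across, 112 mm high. Origin under its centre. To be left standing.
- hex_key: Steel hex key lying on the shelf, arms 90 and 26 mm, 6 mm thick. Origin at the middle of the long arm, on the shelf. To be left alone.
- filter_case: Clear flat filter case, 84 x 84 x 14 mm, lying on the shelf. Origin under its centre. To be left alone.

How it is judged:
By the outcome, as a careful person would: the job done as asked, in the order asked, and still so for the second after the job is handed in, with the robot touching nothing.
Of hood_green, hood_red, hood_blue, hood_yellow only 3 to 4 are there at a start; the rules pass over those that are not, and their reading is None.
Of cap1, cap2, cap3 only 2 to 3 are there at a start; the rules pass over those that are not, and their reading is None.
At some moment in a run one of hood_green, hood_red, hood_blue, hood_yellow, cup may be knocked a few centimetres aside while the robot is not near it.
It also fails if it takes over 210 s, if anything falls off the work surface, if the arm or the gripper's body presses on something with over 40 N, if the wrist force passes 120 N, or if a joint passes its speed limit or range.

ROBOT

A 6-joint arm with a two-finger parallel gripper is mounted at the origin on the work surface. World frame = base frame: x ahead of the robot, y to its left, z up, the work surface at z = 0. Lengths are in m, angles in rad, forces in N, time in s.
With the tool pointing down it reaches from about 0.35 to 0.775 m from the base axis. Payload 7.3 kg.
Tool frame: the origin (TCP) lies at the very end of the fingers, on their centre line; the grasp point (between the pads) lies 19 mm behind it; z points along the fingers, y is the line along which they close (so a half turn about z gives the same grasp; the last joint's range is limited). The gripper opens to 92 mm and grips with 3 to 60 N. Pads are 19 mm wide; open, the fingers measure 130 mm over their backs; the gripper's body (75 mm by 190 mm) begins 47 mm behind the grasp point.
Start: joints at [1.122, 0.342, 1.524, -0, 1.275, -0.146], TCP at [0.157, 0.501, 0.227] pointing down, gripper open.
Joint ranges: [-2.53, 2.53], [-0.77, 2.02], [0.04, 2.7], [-1, 4.14], [0.28, 2.66], [-3.11, 3.11]. Speed limits (rad/s): [2.57, 2.57, 3.14, 3.14, 3.14, 3.14].

INTERFACE

Orientations are given as [roll, pitch, yaw] about the fixed x, y, z axes, in that order (R = Rz(yaw) Ry(pitch) Rx(roll)).
In Python, from cell import telemetry, eyes, job gives the robot as it stands.
- The arm moves only by the tool apply_moves, never from a script. Its arguments are lists of equal length, an entry for each row: "delta_pos": the shift along the world's x, y, z each as a share of 0.4 m, from -1 to 1, a list of three; "dr": the turn, a rotation vector about the world's x, y, z each as a share of 0.5 rad, from -1 to 1, a list of three; "jaw": the opening, from 0 (shut) to 1 (fully open). A call has 1 to 8 rows; each row is the pose to reach, as a shift and turn from the pose commanded when the call began; what a row does not reach only later rows make up. A row lasts 1/12 s, in which the tool goes at most 41.7 mm and 7.16 degrees, less where a joint would pass 70% of its speed; a pose out of reach is approached as far as the arm can. A call with a number of a shift or a turn outside -1 to 1 is refused whole. A call with a gripper value outside its range is refused whole. The fingers move at their own pace and stop on an object; "force" is the grip in N (left out, the last holds). Time passes only in rows, so rows that repeat a pose let the fingers close. It gives the time, the measured TCP pose, the force, the opening and the grip force at its end, in the units of the state.
- telemetry.observe(): the state, without advancing time (a new reading comes with each control period).
- eyes.read_camera(name): name is "side" or "top"; returns the picture (420x560x3 uint8, red, green, blue); there is no depth.
- eyes.camera_model(name): a dict with "vertical_fov" (degrees; the focal length in pixels is half the picture's height over the tangent of half this angle, whatever the lens; pixels are square), "cx", "cy" (the principal point, pixels), "rvec" (rotation vector, rad) and "tvec" (3), from world to camera coordinates, as OpenCV has them. Camera axes: x right, y down, z forward; pixel columns grow to the right and rows downward; lengths in m; the calibration is good to about 2 mm. A picture is of the moment at which its call begins. camera_model takes no time and is no camera call.
- job.hand_in(): hands the job in; it is judged then, once.
The state is a dict: "time": time; "qpos": joint angles; "qvel": joint speeds; "joint_efforts": joint torques, N m; "tool_pos": TCP position; "tool_rot": TCP orientation; "contact_force": force on the tool from outside, world axes, zero at the start; "torque": the same for the moment, N m; "opening": finger opening in m; "grip_force": force on a finger pad.
Only numpy, scipy, OpenCV 4.12 (cv2) and the standard library are available. Lean on these libraries where they do the work, as an engineer would, in place of code of your own. Each camera call takes 0.05 s, during which the arm holds its last target. There are 200 camera calls.

## Working session

There is one attempt and no reset: what is moved stays moved. The work goes in short steps, Python scripts to look and compute and a tool call to move; the robot and the scene stay as the last step left them, time stands still between calls to the robot, and variables do not carry over. Pictures are saved under pics/ and viewed, at most 14 in all, crops included, and the job is handed in when it is done.

Besides the shell and the picture viewer there is one more tool, called as name(argument=value, ...) on one line, values as JSON. apply_moves: Moves the arm, as the interface text tells. Its arguments: {"type":"object","properties":{"delta_pos":{"type":"array"},"dr":{"type":"array"},"jaw":{"type":"array"},"force":{"type":"number"}},"required":["delta_pos","dr","jaw"]}

```bash
ls; mkdir -p pics; python3 - <<'E'
from cell import telemetry, eyes, job
import cv2
for n in("top","side"):
    im=eyes.read_camera(n); cv2.imwrite(f"pics/{n}0.png",im[:,:,::-1]); m=eyes.camera_model(n); print(n,m)
print(telemetry.observe())
E
```

```text
pics
top {'vertical_fov': 47.524318119879055, 'cx': 280.29250923953754, 'cy': 203.3028123545053, 'rvec': array([ 2.1836077 , -2.15247844,  0.07009105]), 'tvec': array([-0.02530897,  0.54963286,  1.16285782])}
side {'vertical_fov': 44.097139534050704, 'cx': 277.18088007486807, 'cy': 201.56795109989037, 'rvec': array([ 0.29011983, -2.60614839,  1.51192196]), 'tvec': array([0.51649451, 0.12098469, 0.99463276])}
{'time': 0.1, 'qpos': array([ 1.12198678e+00,  3.42669941e-01,  1.52494833e+00,  2.54050064e-08,
        1.27539150e+00, -1.46008943e-01]), 'qvel': array([-0.00091838, -0.00164397, -0.00186189, -0.00234275,  0.00100645,
       -0.00032345]), 'joint_efforts': array([ 2.90104872e-03, -4.32003808e+01, -2.44694084e+01,  7.20033492e-02,
        5.25138946e-02, -2.58275441e-05]), 'tool_pos': array([0.15637166, 0.50078048, 0.22609632]), 'tool_rot': array([-3.14019062e+00, -2.06200976e-04,  2.83879189e+00]), 'contact_force': array([-1.09316204, -0.18580182,  0.2125861 ]), 'torque': array([-0.02916053, -0.00120194,  0.06576183]), 'grip_force': 0.0, 'opening': 0.09179900755807424}
```

View pics/top0.png

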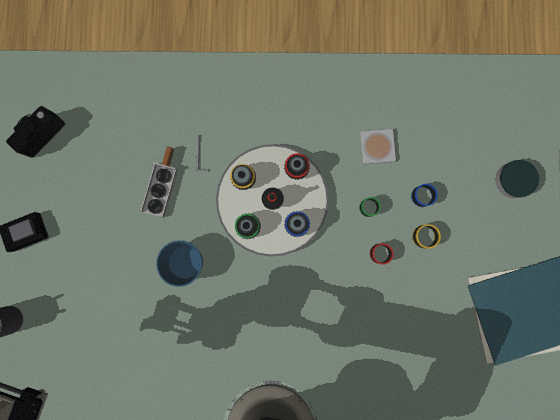

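View pics/side0.png

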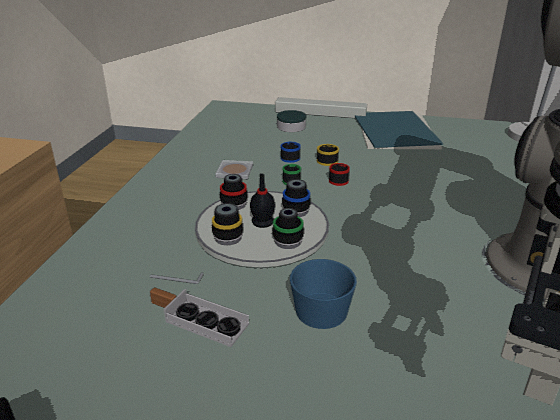

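The top view shows the scoop at (160,187) with three caps, and the cup at (180,263). The turntable is centred near (272,199). The four hoods are green (369,207), blue (424,195), yellow (427,236) and red (381,253). All hoods and caps are present, so I'll enlarge.

```bash
cat > h.py <<'E'
import numpy as np, cv2
from cell import telemetry, eyes, job
def cam(n):
    m=eyes.camera_model(n); f=210/np.tan(np.radians(m["vertical_fov"]/2))
    K=np.array([[f,0,m["cx"]],[0,f,m["cy"]],[0,0,1.]]); R=cv2.Rodrigues(m["rvec"])[0]
    return K,R,m["tvec"],m["rvec"]
def px2w(n,uv,z):
    K,R,t,_=cam(n); d=R.T@np.linalg.solve(K,[uv[0],uv[1],1.]); c=-R.T@t
    return c+d*(z-c[2])/d[2]
def w2px(n,P):
    K,R,t,r=cam(n); return cv2.projectPoints(np.float64(P).reshape(-1,1,3),r,t,K,None)[0][:,0]
def circ(x,y,z,r,k=200):
    a=np.linspace(0,2*np.pi,k); return np.c_[x+r*np.cos(a),y+r*np.sin(a),np.full(k,z)]
def crop(im,x0,y0,x1,y1,s): return cv2.resize(im[y0:y1,x0:x1],None,fx=s,fy=s,interpolation=cv2.INTER_CUBIC)
E
python3 - <<'E'
from h import *
im=cv2.imread("pics/top0.png")
a=crop(im,350,175,450,270,6); b=crop(im,215,140,330,260,5); c=crop(im,135,125,215,290,3.5)
cv2.imwrite("pics/c1.png",a); cv2.imwrite("pics/c2.png",b)
hsv=cv2.cvtColor(im,cv2.COLOR_BGR2HSV)
K,R,t,_=cam("top"); print("cam",-R.T@t)
# colour masks
H={'green':(45,85),'blue':(105,125),'yellow':(18,34),'red':(0,0)}
for k,(lo,hi) in H.items():
    h=hsv[...,0]
    m=((h<8)|(h>172)) if k=='red' else ((h>=lo)&(h<=hi))
    m=(m&(hsv[...,1]>120)&(hsv[...,2]>50)).astype(np.uint8)
    for nm,(x0,y0,x1,y1) in {'hood':(350,175,450,270),'lens':(215,140,330,260)}.items():
        q=m[y0:y1,x0:x1]; p=cv2.findNonZero(q)
        if p is None: print(k,nm,None); continue
        p=p[:,0]+[x0,y0]; (cc,rr)=cv2.minEnclosingCircle(np.float32(p)); 
        z=.038 if nm=='hood' else .024+.04
        print(k,nm,len(p),p.min(0),p.max(0),cc,rr,px2w("top",cc,z)[:2].round(4))
E
```

```text
cam [ 0.44932637 -0.04238887  1.20469254]
green hood 81 [361 197] [380 215] (370.2004699707031, 205.63824462890625) 9.893808364868164 [ 0.5459 -0.2377]
green lens 105 [235 214] [258 237] (246.81776428222656, 225.53738403320312) 12.152728080749512 [0.492  0.0611]
blue hood 167 [412 184] [437 205] (424.243896484375, 194.5853729248047) 13.015549659729004 [ 0.5748 -0.3693]
blue lens 133 [285 212] [309 235] (296.7047119140625, 223.31101989746094) 12.29930305480957 [ 0.499  -0.0582]
yellow hood 179 [413 224] [440 248] (426.3409118652344, 235.71591186523438) 13.84885025024414 [ 0.4745 -0.3733]
yellow lens 127 [230 164] [254 188] (242.1836700439453, 175.79591369628906) 12.243131637573242 [0.6119 0.0748]
red hood 128 [370 244] [393 263] (381.27117919921875, 253.25424194335938) 11.731674194335938 [ 0.4305 -0.2643]
red lens 189 [267 153] [308 201] (286.5, 178.0) 28.306459426879883 [ 0.6079 -0.0323]
```

View pics/c1.png

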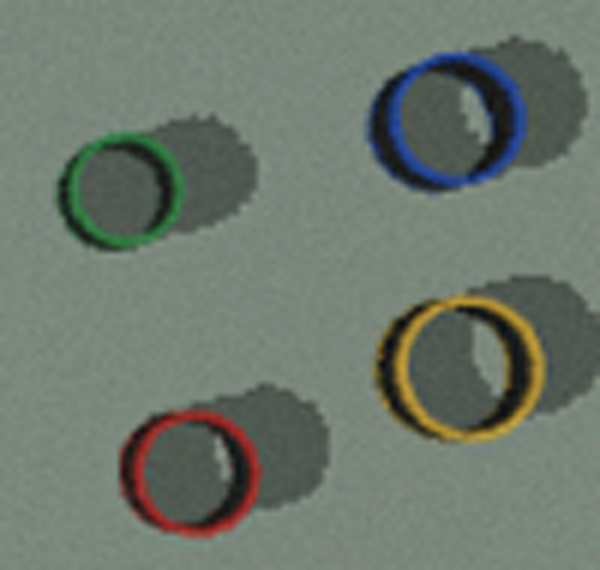

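View pics/c2.png

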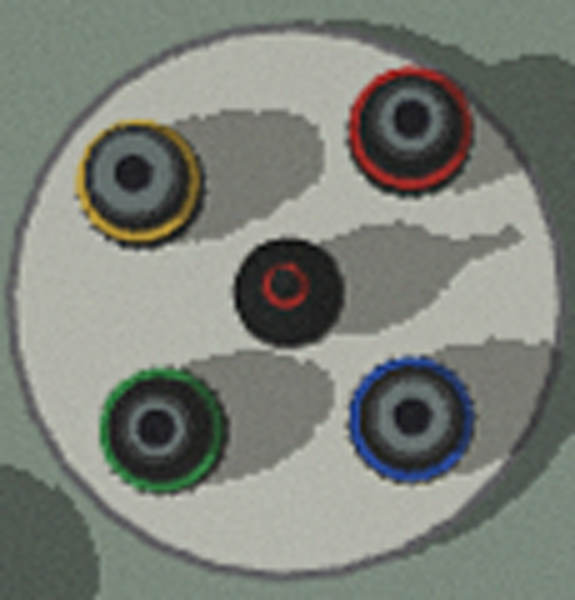

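The crops show clean rim annuli on all four hoods, and ring bands at the shoulder edge of all four lenses. Next I'll fit known-size circles to sub-pixel accuracy in both cameras.

```bash
cat >> h.py <<'E'
from scipy.ndimage import map_coordinates
from scipy.optimize import minimize
COL=dict(green=0,red=1,blue=2,yellow=3); ID=dict(green=.040,red=.044,blue=.048,yellow=.052)
def colmap(im,k):
    f=cv2.GaussianBlur(im,(0,0),.6).astype(float); r,g,b=f[...,0],f[...,1],f[...,2]
    return {'green':g-np.maximum(r,b),'red':r-np.maximum(g,b),'blue':b-np.maximum(r,g),'yellow':np.minimum(r,g)-b}[k]
def fit(n,im,k,x,y,z,r,zs=None,span=.012):
    """best circle centre (x,y) at height z, radius r, on the colour map"""
    cm=colmap(im,k)
    def s(p):
        u=w2px(n,circ(p[0],p[1],z,r)); return -map_coordinates(cm,[u[:,1],u[:,0]],order=1,mode='nearest').mean()
    g=np.arange(-span,span+1e-9,.002); c=min(((s((x+a,y+b)),x+a,y+b) for a in g for b in g))
    o=minimize(s,c[1:],method='Nelder-Mead',options=dict(initial_simplex=[[c[1],c[2]],[c[1]+.002,c[2]],[c[1],c[2]+.002]],xatol=1e-5))
    return o.x,-o.fun
E
python3 - <<'E'
from h import *
T=cv2.imread("pics/top0.png")[:,:,::-1]; S=cv2.imread("pics/side0.png")[:,:,::-1]
hood=dict(green=(.546,-.2377),blue=(.5748,-.3693),yellow=(.4745,-.3733),red=(.4305,-.2643))
lens=dict(green=(.492,.061),blue=(.499,-.058),yellow=(.612,.075),red=(.632,-.056))
for k in hood:
    r=ID[k]/2+.0015
    print(k,'hood',*[ (v[0].round(4),round(v[1])) for v in (fit("top",T,k,*hood[k],.038,r),fit("side",S,k,*hood[k],.038,r))])
    for zz in (.061,.065,.069):
        print('   lens',zz,*[ (v[0].round(4),round(v[1])) for v in (fit("top",T,k,*lens[k],zz,.0285),)])
# rear side: check side-projection
K,R,t,_=cam("side");print("sidecam",-R.T@t)
# turntable ellipse
g=cv2.cvtColor(T,cv2.COLOR_RGB2HSV); m=((g[...,1]<40)&(T.min(2)>120)).astype(np.uint8)
cs=max(cv2.findContours(m,0,1)[0],key=cv2.contourArea); e=cv2.fitEllipse(cv2.convexHull(cs)); print(e,px2w("top",e[0],.024))
print("w2px axle side",w2px("side",[*px2w("top",e[0],.024)]))
# cup: project
for uv in ((180,263),):print("cup",px2w("top",uv,.07))
cv2.imwrite("pics/c3.png",crop(T[:,:,::-1].copy(),135,130,215,290,3.7)); cv2.imwrite("pics/c4.png",crop(S[:,:,::-1].copy(),140,255,360,345,3.6))
E
```

```text
green hood (array([ 0.5448, -0.2385]), 42) (array([ 0.5462, -0.2306]), 40)
   lens 0.061 (array([0.4923, 0.0616]), 37)
   lens 0.065 (array([0.4922, 0.0612]), 36)
   lens 0.069 (array([0.4921, 0.0608]), 35)
blue hood (array([ 0.5754, -0.3727]), 55) (array([ 0.5769, -0.3641]), 50)
   lens 0.061 (array([ 0.4993, -0.0587]), 44)
   lens 0.065 (array([ 0.4991, -0.0587]), 43)
   lens 0.069 (array([ 0.499 , -0.0588]), 42)
yellow hood (array([ 0.474 , -0.3768]), 71) (array([ 0.4757, -0.3686]), 62)
   lens 0.061 (array([0.6134, 0.0756]), 53)
   lens 0.065 (array([0.6128, 0.0751]), 53)Traceback (most recent call last):
  File "<stdin>", line 9, in <module>
  File "h.py", line 26, in fit
    g=np.arange(-span,span+1e-9,.002); c=min(((s((x+a,y+b)),x+a,y+b) for a in g for b in g))
                                         ~~~^^^^^^^^^^^^^^^^^^^^^^^^^^^^^^^^^^^^^^^^^^^^^^^^
  File "h.py", line 26, in <genexpr>
    g=np.arange(-span,span+1e-9,.002); c=min(((s((x+a,y+b)),x+a,y+b) for a in g for b in g))
                                               ~^^^^^^^^^^^
  File "h.py", line 25, in s
    u=w2px(n,circ(p[0],p[1],z,r)); return -map_coordinates(cm,[u[:,1],u[:,0]],order=1,mode='nearest').mean()
  File "h.py", line 11, in w2px
    K,R,t,r=cam(n); return cv2.projectPoints(np.float64(P).reshape(-1,1,3),r,t,K,None)[0][:,0]
            ~~~^^^
  File "h.py", line 4, in cam
    m=eyes.camera_model(n); f=210/np.tan(np.radians(m["vertical_fov"]/2))
ValueError: time passes only in moves, steps and waits
```

```bash
sed -i 's/^def cam(n):/import functools\n@functools.lru_cache\ndef cam(n):/' h.py
python3 - <<'E'
from h import *
T=cv2.imread("pics/top0.png")[:,:,::-1]; S=cv2.imread("pics/side0.png")[:,:,::-1]
print([float(v.mean()) for v in []])
lens=dict(green=(.492,.061),blue=(.499,-.058),yellow=(.612,.075),red=(.632,-.056))
print('red hood',*[fit(n,I,'red',.4305,-.2643,.038,.0235) for n,I in(("top",T),("side",S))])
for k in lens:
    print(k,*[ (v[0].round(4),round(v[1])) for v in (fit("top",T,k,*lens[k],.065,.0285),)])
K,R,t,_=cam("side");print("sidecam",-R.T@t)
g=cv2.cvtColor(T,cv2.COLOR_RGB2HSV); m=((g[...,1]<40)&(T.min(2)>120)).astype(np.uint8); m[:,:200]=0;m[:,345:]=0;m[:140]=0;m[262:]=0
cs=max(cv2.findContours(m,0,1)[0],key=cv2.contourArea); e=cv2.fitEllipse(cv2.convexHull(cs)); print(e,px2w("top",e[0],.024))
# straightness of wood edge
G=T.astype(float); rr=[]
for x in range(5,556,25):
    col=(G[40:65,max(0,x-5):x+6,0]-G[40:65,max(0,x-5):x+6,1]).mean(1); thr=(col[:5].mean()+col[-5:].mean())/2
    i=np.argmax(col<thr); rr.append((x,40+i-1+(col[i-1]-thr)/(col[i-1]-col[i])))
rr=np.array(rr); p=np.polyfit(rr[:,0],rr[:,1],1); print("edge resid",(rr[:,1]-np.polyval(p,rr[:,0])).round(2))
cv2.imwrite("pics/c3.png",crop(T[:,:,::-1].copy(),135,130,215,290,3.7)); cv2.imwrite("pics/c4.png",crop(S[:,:,::-1].copy(),140,255,360,345,3.6))
E
```

```text
[]
red hood (array([ 0.43003756, -0.26680231]), np.float64(76.95554362211662)) (array([ 0.43213404, -0.2588138 ]), np.float64(77.9677945693189))
green (array([0.4922, 0.0612]), 36)
blue (array([ 0.4991, -0.0587]), 43)
yellow (array([0.6128, 0.0751]), 53)
red (array([ 0.6397, -0.0565]), 70)
sidecam [0.3236947  0.89768793 0.6000636 ]
((279.4527587890625, 193.90054321289062), (168.98365783691406, 185.57913208007812), 137.4627685546875) [ 0.57332791 -0.01498464  0.024     ]
edge resid [-0.03 -0.1   0.08  0.09  0.04 -0.1  -0.1   0.08  0.07  0.06 -0.05 -0.09
  0.06  0.06  0.02 -0.08 -0.07  0.09  0.08  0.03 -0.09 -0.1   0.07]
```

View pics/c3.png

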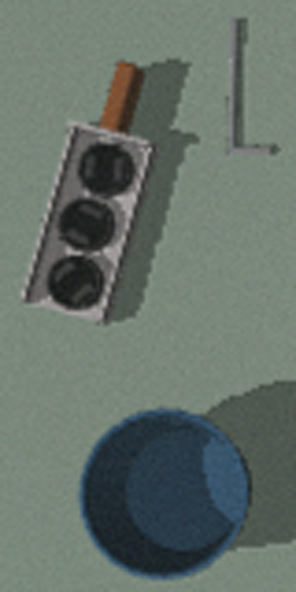

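View pics/c4.png

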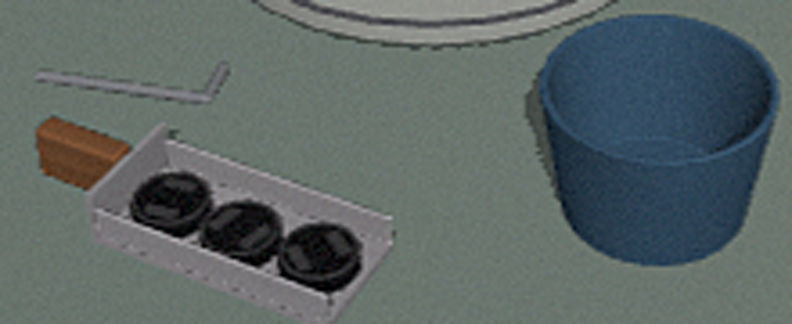

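The crops show the scoop with its open end towards the cup and its grip away, and the cup rim centred near crop (165,493). Two things still need checking: the top and side cameras disagree by 8 mm in y, and the gripper itself can serve as the reference for that. Moving now.

apply_moves(delta_pos=[[0.73, -0.75, 0], [0.73, -0.75, 0], [0.73, -0.75, 0], [0.73, -0.75, 0], [0.73, -0.75, 0], [0.73, -0.75, 0], [0.73, -0.75, 0], [0.73, -0.75, 0]], dr=[[0, 0, 0.605], [0, 0, 0.605], [0, 0, 0.605], [0, 0, 0.605], [0, 0, 0.605], [0, 0, 0.605], [0, 0, 0.605], [0, 0, 0.605]], jaw=[0.8, 0.8, 0.8, 0.8, 0.8, 0.8, 0.8, 0.8], force=15)

```text
time: 0.77
tool_pos: [0.3839, 0.2668, 0.2266]
tool_rot: [3.142, -0.0, 3.141]
contact_force: [0.8, 1.1, 0.8]
opening: 0.0732
grip_force: 0.0
```

apply_moves(delta_pos=[[0.3, -1, 0], [0.3, -1, 0], [0.3, -1, 0], [0.3, -1, 0], [0.3, -1, 0], [0.3, -1, 0], [0.3, -1, 0], [0.3, -1, 0]], dr=[[0, 0, 0], [0, 0, 0], [0, 0, 0], [0, 0, 0], [0, 0, 0], [0, 0, 0], [0, 0, 0], [0, 0, 0]], jaw=[0.8, 0.8, 0.8, 0.8, 0.8, 0.8, 0.8, 0.8])

```text
time: 1.43
tool_pos: [0.4788, -0.0528, 0.2266]
tool_rot: [3.141, -0.0, 3.141]
contact_force: [1.1, 0.7, 0.0]
opening: 0.0733
grip_force: 0.0
```

apply_moves(delta_pos=[[0.165, -0.46, -0.26], [0.165, -0.46, -0.26], [0.165, -0.46, -0.26], [0.165, -0.46, -0.26], [0.165, -0.46, -0.26], [0.165, -0.46, -0.26], [0.165, -0.46, -0.26], [0.165, -0.46, -0.26]], dr=[[0, 0, 0], [0, 0, 0], [0, 0, 0], [0, 0, 0], [0, 0, 0], [0, 0, 0], [0, 0, 0], [0, 0, 0]], jaw=[0.8, 0.8, 0.8, 0.8, 0.8, 0.8, 0.8, 0.8])

```text
time: 2.1
tool_pos: [0.5443, -0.2344, 0.1221]
tool_rot: [3.14, -0.002, 3.14]
contact_force: [0.2, 1.5, 0.7]
opening: 0.0732
grip_force: 0.0
```

```bash
python3 - <<'E'
from h import *
T=eyes.read_camera("top"); S=eyes.read_camera("side"); s=telemetry.observe(); p=s["tool_pos"]; print(p,s["tool_rot"])
o=s["opening"]/2
out=[]
for n,I in(("top",T),("side",S)):
    I=I[:,:,::-1].copy(); u=w2px(n,[p,p+[0,o,0],p-[0,o,0]]); print(n,u.round(1))
    x,y=u[0].astype(int); x0,y0=max(0,x-35),max(0,y-35); c=crop(I,x0,y0,x0+70,y0+70,5)
    for q in u: cv2.drawMarker(c,tuple(int(v) for v in ((q-[x0,y0]+.5)*5)),(255,0,255),0,12,1)
    out.append(c)
cv2.imwrite("pics/g1.png",np.hstack(out))
E
```

```text
[ 0.54487241 -0.23337951  0.12361989] [ 3.14139213e+00  5.22917579e-04 -3.14081877e+00]
top [[374.6 203. ]
 [358.4 202.8]
 [390.9 203.3]]
side [[292.5 135.4]
 [289.4 141.3]
 [295.4 129.7]]
```

View pics/g1.png

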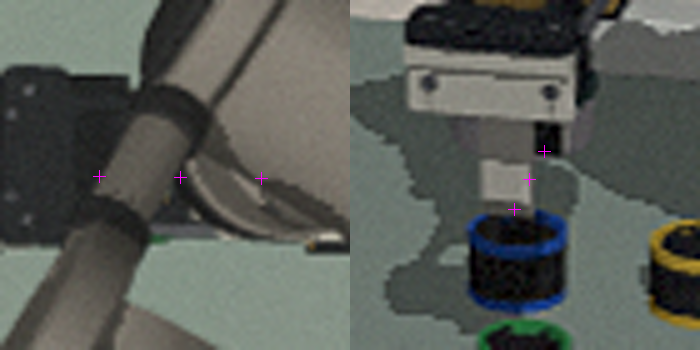

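The side view shows the near fingertip bottom at about crop (506,203) against a prediction of (514,209), so the side model is only good to a pixel or two. The top view is blocked by the arm. I'll rely on top-camera differences between hood and lens, and on the grasp itself to centre y. Descending.

apply_moves(delta_pos=[[0, -0.012, -0.1], [0, -0.012, -0.2], [0, -0.012, -0.27], [0, -0.012, -0.27], [0, -0.012, -0.27]], dr=[[0, 0, 0], [0, 0, 0], [0, 0, 0], [0, 0, 0], [0, 0, 0]], jaw=[0.8, 0.8, 0.8, 0.8, 0.8])

```text
time: 2.62
tool_pos: [0.5447, -0.2381, 0.0152]
tool_rot: [3.141, -0.001, -3.14]
contact_force: [-0.2, 0.2, -0.8]
opening: 0.0735
grip_force: 0.0
```

apply_moves(delta_pos=[[0, 0, 0], [0, 0, 0], [0, 0, 0], [0, 0, 0], [0, 0, 0], [0, 0, 0]], dr=[[0, 0, 0], [0, 0, 0], [0, 0, 0], [0, 0, 0], [0, 0, 0], [0, 0, 0]], jaw=[0.4, 0.4, 0.4, 0.4, 0.4, 0.4], force=15)

```text
time: 3.12
tool_pos: [0.5454, -0.2398, 0.016]
tool_rot: [-3.141, 0.002, 3.141]
contact_force: [-1.8, 2.5, 6.7]
opening: 0.0457
grip_force: 15.0
```

apply_moves(delta_pos=[[0, 0, 0.1], [0, 0, 0.2], [0, 0, 0.3], [0, 0, 0.375], [0, 0, 0.375], [-0.1315, 0.25, 0.375], [-0.1315, 0.4, 0.375], [-0.1315, 0.749, 0.375]], dr=[[0, 0, 0], [0, 0, 0], [0, 0, 0], [0, 0, 0], [0, 0, 0], [0, 0, 0], [0, 0, 0], [0, 0, 0]], jaw=[0.4, 0.4, 0.4, 0.4, 0.4, 0.4, 0.4, 0.4])

```text
time: 3.78
tool_pos: [0.5084, -0.1203, 0.1642]
tool_rot: [3.141, -0.002, 3.139]
contact_force: [1.7, 0.3, -0.2]
opening: 0.046
grip_force: 15.0
```

apply_moves(delta_pos=[[-0.04, 0.451, 0], [-0.04, 0.451, 0], [-0.04, 0.451, 0], [-0.04, 0.451, 0], [-0.04, 0.451, 0], [-0.04, 0.451, 0], [-0.04, 0.451, 0]], dr=[[0, 0, 0], [0, 0, 0], [0, 0, 0], [0, 0, 0], [0, 0, 0], [0, 0, 0], [0, 0, 0]], jaw=[0.4, 0.4, 0.4, 0.4, 0.4, 0.4, 0.4])

```text
time: 4.37
tool_pos: [0.4942, 0.0599, 0.1645]
tool_rot: [-3.141, -0.0, -3.14]
contact_force: [0.1, 0.0, 0.5]
opening: 0.0457
grip_force: 15.0
```

```bash
cat >> h.py <<'E'
def snapside(name,w=60,s=9,cx=None):
    S=eyes.read_camera("side"); st=telemetry.observe(); p=st["tool_pos"]; print(p.round(4),st["contact_force"].round(1))
    u=w2px("side",p)[0].astype(int); x0,y0=u[0]-w//2,u[1]-w//3
    cv2.imwrite(name,crop(S[:,:,::-1].copy(),x0,y0,x0+w,y0+w,s)); print("crop origin",x0,y0)
E
python3 - <<'E'
from h import *
snapside("pics/s1.png")
E
```

```text
[0.4944 0.059  0.1645] [-0.1  0.3 -0.5]
crop origin 258 156
```

View pics/s1.png

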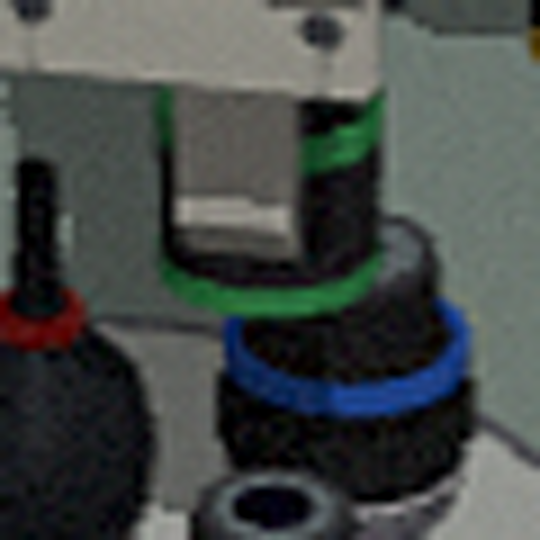

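The held hood is upright at crop column 272, directly above the green lens top at crop (272,505), so x is aligned. Lowering.

apply_moves(delta_pos=[[-0.004, 0.002, -0.06], [-0.004, 0.002, -0.12], [-0.004, 0.002, -0.14], [-0.004, 0.002, -0.16], [-0.004, 0.002, -0.16], [-0.004, 0.002, -0.16]], dr=[[0, 0, 0], [0, 0, 0], [0, 0, 0], [0, 0, 0], [0, 0, 0], [0, 0, 0]], jaw=[0.4, 0.4, 0.4, 0.4, 0.4, 0.4])

```text
time: 4.92
tool_pos: [0.4931, 0.0596, 0.101]
tool_rot: [3.142, -0.0, 3.14]
contact_force: [-0.4, -0.0, -0.5]
opening: 0.0458
grip_force: 15.0
```

apply_moves(delta_pos=[[0, 0, -0.012], [0, 0, -0.024], [0, 0, -0.032], [0, 0, -0.036], [0, 0, -0.04], [0, 0, -0.04]], dr=[[0, 0, 0], [0, 0, 0], [0, 0, 0], [0, 0, 0], [0, 0, 0], [0, 0, 0]], jaw=[0.4, 0.4, 0.4, 0.4, 0.4, 0.4])

```text
time: 5.42
tool_pos: [0.493, 0.0602, 0.0849]
tool_rot: [-3.142, 0.0, 3.141]
contact_force: [-0.4, -0.3, 0.5]
opening: 0.0457
grip_force: 15.0
```

apply_moves(delta_pos=[[0, 0, -0.003], [0, 0, -0.003], [0, 0, -0.003], [0, 0, -0.003], [0, 0, 0.05], [0, 0, 0.15], [0, 0, 0.25], [0, 0, 0.3]], dr=[[0, 0, 0], [0, 0, 0], [0, 0, 0], [0, 0, 0], [0, 0, 0], [0, 0, 0], [0, 0, 0], [0, 0, 0]], jaw=[0.4, 0.65, 0.65, 0.65, 0.65, 0.65, 0.65, 0.65])

```text
time: 6.08
tool_pos: [0.4943, 0.0602, 0.209]
tool_rot: [-3.141, 0.006, 3.141]
contact_force: [1.2, 0.5, -0.3]
opening: 0.0597
grip_force: 0.0
```

```bash
cat >> h.py <<'E'
HOOD=dict(green=(.545,-.2385),blue=(.5754,-.3727),yellow=(.474,-.3768),red=(.430,-.2668))
LENS=dict(green=(.4922,.0612),blue=(.4991,-.0587),yellow=(.6128,.0751),red=(.6397,-.0565))
def look(hoods=(),lenses=(),on=()):
    T=eyes.read_camera("top")
    for k in hoods: v=fit("top",T,k,*HOOD[k],.038,ID[k]/2+.0015,span=.05 if 0 else .012); print("hood",k,v[0].round(4),round(v[1]))
    for k in lenses: v=fit("top",T,k,*LENS[k],.065,.0285); print("lens",k,v[0].round(4),round(v[1]))
    for k in on: v=fit("top",T,k,*LENS[k],.107,ID[k]/2+.0015); print("on",k,v[0].round(4),round(v[1]))
    return T
E
python3 - <<'E'
from h import *
T=look(['red','blue','yellow'],['blue','red','yellow'],['green'])
S=eyes.read_camera("side"); cv2.imwrite("pics/s2.png",crop(S[:,:,::-1].copy(),190,130,360,255,4.4)); cv2.imwrite("pics/top1.png",T[:,:,::-1])
E
```

```text
hood red [ 0.43   -0.2668] 81
hood blue [ 0.5754 -0.3726] 43
hood yellow [ 0.474  -0.3769] 67
lens blue [ 0.4992 -0.0583] 37
lens red [ 0.6397 -0.0565] 75
lens yellow [0.6125 0.0752] 40
on green [ 0.2605 -0.1376] 13
```

View pics/s2.png

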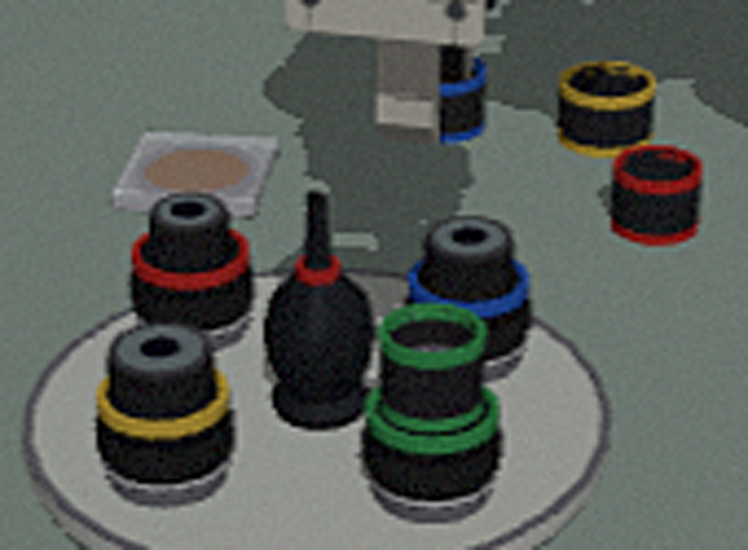

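Green is home on its shoulder, at crop (432,440). The other lenses and hoods haven't moved. Red is next.

apply_moves(delta_pos=[[-0.161, -0.817, 0], [-0.161, -0.817, 0], [-0.161, -0.817, 0], [-0.161, -0.817, 0], [-0.161, -0.817, 0], [-0.161, -0.817, -0.21], [-0.161, -0.817, -0.21], [-0.161, -0.817, -0.21]], dr=[[0, 0, 0], [0, 0, 0], [0, 0, 0], [0, 0, 0], [0, 0, 0], [0, 0, 0], [0, 0, 0], [0, 0, 0]], jaw=[0.8, 0.8, 0.8, 0.8, 0.8, 0.8, 0.8, 0.8])

```text
time: 6.85
tool_pos: [0.4314, -0.2474, 0.1332]
tool_rot: [3.141, -0.0, 3.141]
contact_force: [0.6, 0.5, -0.9]
opening: 0.0733
grip_force: 0.0
```

apply_moves(delta_pos=[[-0.003, -0.04, 0], [-0.003, -0.04, -0.08], [-0.003, -0.04, -0.17], [-0.003, -0.04, -0.17], [-0.003, -0.04, -0.17]], dr=[[0, 0, 0], [0, 0, 0], [0, 0, 0], [0, 0, 0], [0, 0, 0]], jaw=[0.8, 0.8, 0.8, 0.8, 0.8])

```text
time: 7.27
tool_pos: [0.4298, -0.2607, 0.0651]
tool_rot: [3.138, -0.005, 3.141]
contact_force: [0.5, -1.0, 1.1]
opening: 0.0737
grip_force: 0.0
```

apply_moves(delta_pos=[[0, -0.015, 0], [0, -0.015, -0.08], [0, -0.015, -0.125], [0, -0.015, -0.125], [0, -0.015, -0.125], [0, -0.015, -0.125], [0, -0.015, -0.125], [0, -0.015, -0.125]], dr=[[0, 0, 0], [0, 0, 0], [0, 0, 0], [0, 0, 0], [0, 0, 0], [0, 0, 0], [0, 0, 0], [0, 0, 0]], jaw=[0.8, 0.8, 0.8, 0.8, 0.4, 0.4, 0.4, 0.4])

```text
time: 7.93
tool_pos: [0.4322, -0.2685, 0.0185]
tool_rot: [-3.14, 0.002, 3.141]
contact_force: [-0.4, -0.1, -0.0]
opening: 0.0517
grip_force: 0.3
```

apply_moves(delta_pos=[[0, 0, 0], [0, 0, 0], [0, 0, 0]], dr=[[0, 0, 0], [0, 0, 0], [0, 0, 0]], jaw=[0.4, 0.4, 0.4])

```text
time: 8.18
tool_pos: [0.4321, -0.2685, 0.0184]
tool_rot: [-3.14, 0.002, 3.141]
contact_force: [-0.3, 1.0, 7.5]
opening: 0.0502
grip_force: 15.0
```

apply_moves(delta_pos=[[0, 0, 0.1], [0, 0, 0.2], [0, 0, 0.3], [0, 0, 0.38], [0.5235, 0.526, 0.38], [0.5235, 0.526, 0.38], [0.5235, 0.526, 0.38], [0.5235, 0.526, 0.38]], dr=[[0, 0, 0], [0, 0, 0], [0, 0, 0], [0, 0, 0], [0, 0, 0], [0, 0, 0], [0, 0, 0], [0, 0, 0]], jaw=[0.4, 0.4, 0.4, 0.4, 0.4, 0.4, 0.4, 0.4])

```text
time: 8.85
tool_pos: [0.5499, -0.1486, 0.17]
tool_rot: [-3.141, 0.001, 3.14]
contact_force: [0.7, -1.2, 0.2]
opening: 0.0502
grip_force: 15.0
```

apply_moves(delta_pos=[[0.229, 0.226, 0], [0.229, 0.226, 0], [0.229, 0.226, 0], [0.229, 0.226, 0], [0.229, 0.226, 0], [0.229, 0.226, 0], [0.229, 0.226, 0]], dr=[[0, 0, 0], [0, 0, 0], [0, 0, 0], [0, 0, 0], [0, 0, 0], [0, 0, 0], [0, 0, 0]], jaw=[0.4, 0.4, 0.4, 0.4, 0.4, 0.4, 0.4])

```text
time: 9.43
tool_pos: [0.6396, -0.0605, 0.1691]
tool_rot: [-3.141, -0.001, 3.14]
contact_force: [0.3, -0.6, -0.7]
opening: 0.0502
grip_force: 15.0
```

```bash
python3 - <<'E'
from h import *
s=[telemetry.observe()["tool_pos"] for _ in range(1)]; print(s)
# side fit of the held hood lower band (z) versus lens ring, x only, relative
S=eyes.read_camera("side"); p=telemetry.observe()["tool_pos"]; print(p)
for z in (p[2]-.0184,):
  for c in [(p[0],p[1]),(p[0]-.002,p[1])]:
    v=fit("side",S,'red',*c,z,.025,span=.01); print("held",v)
v=fit("side",S,'red',.6397,-.0565,.066,.029,span=.012); print("lens",v)
E
```

```text
[array([ 0.63962674, -0.06045435,  0.1690932 ])]
[ 0.63963177 -0.06070884  0.16924225]
held (array([ 0.64078091, -0.06233706]), np.float64(40.21895014208299))
held (array([ 0.64078091, -0.06233706]), np.float64(40.21895014208299))
lens (array([ 0.64115742, -0.05490122]), np.float64(60.39739069740713))
```

apply_moves(delta_pos=[[0.002, 0.006, -0.06], [0.002, 0.006, -0.12], [0.002, 0.006, -0.14], [0.002, 0.006, -0.15], [0.002, 0.006, -0.16], [0.002, 0.006, -0.162]], dr=[[0, 0, 0], [0, 0, 0], [0, 0, 0], [0, 0, 0], [0, 0, 0], [0, 0, 0]], jaw=[0.4, 0.4, 0.4, 0.4, 0.4, 0.4])

```text
time: 9.98
tool_pos: [0.6414, -0.0573, 0.1048]
tool_rot: [3.141, 0.001, 3.141]
contact_force: [-0.2, 0.8, 0.7]
opening: 0.05
grip_force: 15.0
```

Home is at TCP z ≈ 0.0875.

apply_moves(delta_pos=[[0, 0, -0.015], [0, 0, -0.03], [0, 0, -0.038], [0, 0, -0.041], [0, 0, -0.043], [0, 0, -0.043]], dr=[[0, 0, 0], [0, 0, 0], [0, 0, 0], [0, 0, 0], [0, 0, 0], [0, 0, 0]], jaw=[0.4, 0.4, 0.4, 0.4, 0.4, 0.4])

```text
time: 10.48
tool_pos: [0.6413, -0.0571, 0.0875]
tool_rot: [-3.141, 0.0, 3.141]
contact_force: [-1.1, 0.4, 2.0]
opening: 0.0501
grip_force: 15.0
```

Release and rise.

apply_moves(delta_pos=[[0, 0, 0], [0, 0, 0], [0, 0, 0], [0, 0, 0], [0, 0, 0.05], [0, 0, 0.15], [0, 0, 0.25], [0, 0, 0.3]], dr=[[0, 0, 0], [0, 0, 0], [0, 0, 0], [0, 0, 0], [0, 0, 0], [0, 0, 0], [0, 0, 0], [0, 0, 0]], jaw=[0.7, 0.7, 0.7, 0.7, 0.7, 0.7, 0.7, 0.7])

```text
time: 11.15
tool_pos: [0.6428, -0.0573, 0.212]
tool_rot: [-3.14, 0.006, 3.141]
contact_force: [0.4, 0.2, 1.0]
opening: 0.0641
grip_force: 0.0
```

```bash
python3 - <<'E'
from h import *
T=look(['blue','yellow'],['blue','yellow'],['green'])
S=eyes.read_camera("side"); cv2.imwrite("pics/s3.png",crop(S[:,:,::-1].copy(),190,130,360,255,4.4))
print(fit("side",S,'red',.6411,-.0549,.107,.0235)); print(fit("side",S,'green',.4935,.065,.107,.0215))
for k in('blue','yellow'): print(k,fit("side",S,k,HOOD[k][0]+.002,HOOD[k][1]+.008,.038,ID[k]/2+.0015))
E
```

```text
hood blue [ 0.5754 -0.3727] 62
hood yellow [ 0.4741 -0.3769] 59
lens blue [ 0.4807 -0.0552] -9
lens yellow [0.6129 0.0743] 29
on green [0.5016 0.1467] 14
(array([ 0.63947708, -0.05041548]), np.float64(91.35548689783602))
(array([0.49361226, 0.06648071]), np.float64(43.36259472373642))
blue (array([ 0.5767958 , -0.36416334]), np.float64(50.09476168222684))
yellow (array([ 0.47567265, -0.36765156]), np.float64(49.552501203749806))
```

Red is home: the side fit at z=0.107 scores high. Blue is next.

apply_moves(delta_pos=[[-0.168, -0.79, 0], [-0.168, -0.79, 0], [-0.168, -0.79, 0], [-0.168, -0.79, 0], [-0.168, -0.79, 0], [-0.168, -0.79, -0.2], [-0.168, -0.79, -0.2], [-0.168, -0.79, -0.2]], dr=[[0, 0, 0], [0, 0, 0], [0, 0, 0], [0, 0, 0], [0, 0, 0], [0, 0, 0], [0, 0, 0], [0, 0, 0]], jaw=[0.85, 0.85, 0.85, 0.85, 0.85, 0.85, 0.85, 0.85])

```text
time: 11.92
tool_pos: [0.5755, -0.3626, 0.1334]
tool_rot: [3.141, -0.001, 3.141]
contact_force: [0.7, -0.1, -0.2]
opening: 0.0782
grip_force: 0.0
```

apply_moves(delta_pos=[[0, 0, 0], [0, 0, 0]], dr=[[0, 0, 0], [0, 0, 0]], jaw=[0.85, 0.85])

```text
time: 12.08
tool_pos: [0.5744, -0.362, 0.1317]
tool_rot: [3.138, -0.005, 3.138]
contact_force: [0.6, 0.4, 0.7]
opening: 0.0777
grip_force: 0.0
```

apply_moves(delta_pos=[[0.002, -0.027, -0.05], [0.002, -0.027, -0.13], [0.002, -0.027, -0.22], [0.002, -0.027, -0.287], [0.002, -0.027, -0.287], [0.002, -0.027, -0.287]], dr=[[0, 0, 0], [0, 0, 0], [0, 0, 0], [0, 0, 0], [0, 0, 0], [0, 0, 0]], jaw=[0.85, 0.85, 0.85, 0.85, 0.85, 0.85])

```text
time: 12.58
tool_pos: [0.5775, -0.3702, 0.0201]
tool_rot: [3.14, -0.002, -3.14]
contact_force: [0.3, -0.2, 1.2]
opening: 0.0777
grip_force: 0.0
```

apply_moves(delta_pos=[[0, 0, 0], [0, 0, 0], [0, 0, 0], [0, 0, 0], [0, 0, 0], [0, 0, 0], [0, 0, 0]], dr=[[0, 0, 0], [0, 0, 0], [0, 0, 0], [0, 0, 0], [0, 0, 0], [0, 0, 0], [0, 0, 0]], jaw=[0.45, 0.45, 0.45, 0.45, 0.45, 0.45, 0.45])

```text
time: 13.17
tool_pos: [0.5782, -0.3723, 0.0224]
tool_rot: [-3.14, 0.002, 3.141]
contact_force: [0.2, 0.3, 6.3]
opening: 0.0535
grip_force: 15.0
```

apply_moves(delta_pos=[[0, 0, 0.1], [0, 0, 0.2], [0, 0, 0.3], [0, 0, 0.36], [-0.191, 0.786, 0.36], [-0.191, 0.786, 0.36], [-0.191, 0.786, 0.36], [-0.191, 0.786, 0.36]], dr=[[0, 0, 0], [0, 0, 0], [0, 0, 0], [0, 0, 0], [0, 0, 0], [0, 0, 0], [0, 0, 0], [0, 0, 0]], jaw=[0.45, 0.45, 0.45, 0.45, 0.45, 0.45, 0.45, 0.45])

```text
time: 13.83
tool_pos: [0.5371, -0.2084, 0.1649]
tool_rot: [3.142, 0.0, 3.14]
contact_force: [1.2, 0.5, -0.8]
opening: 0.0534
grip_force: 15.0
```

```bash
python3 - <<'E'
from h import *
print(telemetry.observe()["tool_pos"])
E
```

```text
[ 0.53708005 -0.20842037  0.16486182]
```

apply_moves(delta_pos=[[-0.088, 0.376, 0.012], [-0.088, 0.376, 0.012], [-0.088, 0.376, 0.012], [-0.088, 0.376, 0.012], [-0.088, 0.376, 0.012], [-0.088, 0.376, 0.012], [-0.088, 0.376, 0.012]], dr=[[0, 0, 0], [0, 0, 0], [0, 0, 0], [0, 0, 0], [0, 0, 0], [0, 0, 0], [0, 0, 0]], jaw=[0.45, 0.45, 0.45, 0.45, 0.45, 0.45, 0.45])

```text
time: 14.42
tool_pos: [0.5033, -0.06, 0.1698]
tool_rot: [-3.141, 0.001, -3.142]
contact_force: [-0.2, 0.1, -0.3]
opening: 0.0533
grip_force: 15.0
```

```bash
python3 - <<'E'
from h import *
S=eyes.read_camera("side"); p=telemetry.observe()["tool_pos"]; print(p)
for off in (.017,.020,.0224):
    print("held",off,fit("side",S,'blue',*p[:2],p[2]-off,.027,span=.01))
    print("heldtop",off,fit("side",S,'blue',*p[:2],p[2]-off+.038,.0255,span=.01))
print("lens",fit("side",S,'blue',.501,-.055,.066,.029,span=.012))
E
```

```text
[ 0.50330839 -0.06050109  0.16959036]
held 0.017 (array([ 0.50239302, -0.05188687]), np.float64(24.914529166962954))
heldtop 0.017 (array([ 0.50035122, -0.04154288]), np.float64(26.396015367862613))
held 0.02 (array([ 0.503452  , -0.05798995]), np.float64(25.322992976124887))
heldtop 0.02 (array([ 0.5016008 , -0.04853237]), np.float64(26.463160667427704))
held 0.0224 (array([ 0.50443954, -0.06290569]), np.float64(25.637643609904153))
heldtop 0.0224 (array([ 0.50260425, -0.05409634]), np.float64(26.47924280985025))
lens (array([ 0.501557  , -0.06092357]), np.float64(34.156629796891956))
```

apply_moves(delta_pos=[[-0.004, 0.005, -0.06], [-0.004, 0.005, -0.12], [-0.004, 0.005, -0.135], [-0.004, 0.005, -0.145], [-0.004, 0.005, -0.15], [-0.004, 0.005, -0.155]], dr=[[0, 0, 0], [0, 0, 0], [0, 0, 0], [0, 0, 0], [0, 0, 0], [0, 0, 0]], jaw=[0.45, 0.45, 0.45, 0.45, 0.45, 0.45])

```text
time: 14.97
tool_pos: [0.502, -0.0582, 0.1081]
tool_rot: [-3.141, 0.001, 3.14]
contact_force: [0.4, -0.7, 0.2]
opening: 0.0537
grip_force: 15.0
```

apply_moves(delta_pos=[[0, 0, -0.015], [0, 0, -0.028], [0, 0, -0.036], [0, 0, -0.041], [0, 0, -0.043], [0, 0, -0.043]], dr=[[0, 0, 0], [0, 0, 0], [0, 0, 0], [0, 0, 0], [0, 0, 0], [0, 0, 0]], jaw=[0.45, 0.45, 0.45, 0.45, 0.45, 0.45])

```text
time: 15.47
tool_pos: [0.5014, -0.0575, 0.0913]
tool_rot: [-3.141, 0.001, -3.142]
contact_force: [-2.7, 0.2, 8.3]
opening: 0.0538
grip_force: 15.0
```

apply_moves(delta_pos=[[0, 0, -0.002], [0, 0, -0.004], [0, 0, -0.004]], dr=[[0, 0, 0], [0, 0, 0], [0, 0, 0]], jaw=[0.45, 0.45, 0.45])

```text
time: 15.72
tool_pos: [0.502, -0.0578, 0.091]
tool_rot: [-3.14, 0.003, -3.141]
contact_force: [-6.4, 0.6, 18.4]
opening: 0.0537
grip_force: 15.0
```

Contact is on the shoulder. Release.

apply_moves(delta_pos=[[0, 0, 0.003], [0, 0, 0.003], [0, 0, 0.003], [0, 0, 0.003], [0, 0, 0.05], [0, 0, 0.15], [0, 0, 0.25], [0, 0, 0.3]], dr=[[0, 0, 0], [0, 0, 0], [0, 0, 0], [0, 0, 0], [0, 0, 0], [0, 0, 0], [0, 0, 0], [0, 0, 0]], jaw=[0.45, 0.72, 0.72, 0.72, 0.72, 0.72, 0.72, 0.72])

```text
time: 16.38
tool_pos: [0.5027, -0.0578, 0.2126]
tool_rot: [-3.14, 0.005, 3.141]
contact_force: [0.7, -1.2, 0.1]
opening: 0.0663
grip_force: 0.0
```

```bash
python3 - <<'E'
from h import *
T=look(['yellow'],['yellow'],['red'])
S=eyes.read_camera("side"); cv2.imwrite("pics/s4.png",crop(S[:,:,::-1].copy(),140,110,365,345,3))
print(fit("side",S,'blue',.501,-.055,.107,.0255)); print(fit("side",S,'red',.6411,-.0549,.107,.0235)); print(fit("side",S,'green',.4935,.065,.107,.0215))
for k in('yellow',): print(k,fit("side",S,k,HOOD[k][0]+.002,HOOD[k][1]+.008,.038,ID[k]/2+.0015))
E
```

```text
hood yellow [ 0.474  -0.3769] 73
lens yellow [0.6125 0.0755] 54
on red [ 0.6395 -0.0575] 85
(array([ 0.50058891, -0.05119175]), np.float64(59.41921275327842))
(array([ 0.64000859, -0.05094605]), np.float64(87.11442737295434))
(array([0.49323428, 0.06577196]), np.float64(43.29619818497085))
yellow (array([ 0.47566063, -0.36852419]), np.float64(61.296355665092925))
```

View pics/s4.png

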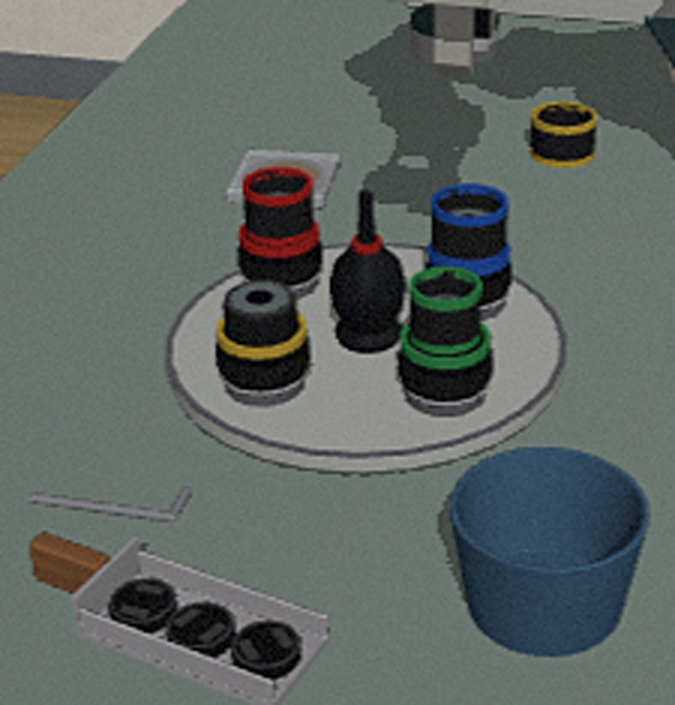

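Three hoods (red, blue and green) are home, and the cup and scoop haven't moved. Yellow is next.

apply_moves(delta_pos=[[-0.072, -0.797, 0], [-0.072, -0.797, 0], [-0.072, -0.797, 0], [-0.072, -0.797, 0], [-0.072, -0.797, 0], [-0.072, -0.797, -0.2], [-0.072, -0.797, -0.2], [-0.072, -0.797, -0.2]], dr=[[0, 0, 0], [0, 0, 0], [0, 0, 0], [0, 0, 0], [0, 0, 0], [0, 0, 0], [0, 0, 0], [0, 0, 0]], jaw=[0.9, 0.9, 0.9, 0.9, 0.9, 0.9, 0.9, 0.9])

```text
time: 17.15
tool_pos: [0.4724, -0.3676, 0.1335]
tool_rot: [3.14, -0.001, 3.141]
contact_force: [0.6, 0.1, -0.1]
opening: 0.0828
grip_force: 0.0
```

apply_moves(delta_pos=[[0, 0, 0], [0, 0, 0], [0, 0, 0]], dr=[[0, 0, 0], [0, 0, 0], [0, 0, 0]], jaw=[0.9, 0.9, 0.9])

```text
time: 17.4
tool_pos: [0.4731, -0.3656, 0.1348]
tool_rot: [3.14, -0.001, 3.141]
contact_force: [0.4, 0.1, 0.4]
opening: 0.0825
grip_force: 0.0
```

apply_moves(delta_pos=[[0.002, -0.028, -0.05], [0.002, -0.028, -0.13], [0.002, -0.028, -0.22], [0.002, -0.028, -0.295], [0.002, -0.028, -0.295], [0.002, -0.028, -0.295]], dr=[[0, 0, 0], [0, 0, 0], [0, 0, 0], [0, 0, 0], [0, 0, 0], [0, 0, 0]], jaw=[0.9, 0.9, 0.9, 0.9, 0.9, 0.9])

```text
time: 17.9
tool_pos: [0.4744, -0.3759, 0.0179]
tool_rot: [3.14, -0.001, -3.14]
contact_force: [0.1, -0.2, 0.9]
opening: 0.0826
grip_force: 0.0
```

apply_moves(delta_pos=[[0, 0, 0], [0, 0, 0], [0, 0, 0], [0, 0, 0], [0, 0, 0], [0, 0, 0], [0, 0, 0]], dr=[[0, 0, 0], [0, 0, 0], [0, 0, 0], [0, 0, 0], [0, 0, 0], [0, 0, 0], [0, 0, 0]], jaw=[0.5, 0.5, 0.5, 0.5, 0.5, 0.5, 0.5])

```text
time: 18.48
tool_pos: [0.4749, -0.3779, 0.0195]
tool_rot: [-3.14, 0.002, 3.141]
contact_force: [0.1, 1.0, 7.7]
opening: 0.0587
grip_force: 15.0
```

apply_moves(delta_pos=[[0, 0, 0.1], [0, 0, 0.2], [0, 0, 0.3], [0, 0, 0.39], [0.3, 0.9, 0.39], [0.3, 0.9, 0.39], [0.3, 0.9, 0.39], [0.3, 0.9, 0.39]], dr=[[0, 0, 0], [0, 0, 0], [0, 0, 0], [0, 0, 0], [0, 0, 0], [0, 0, 0], [0, 0, 0], [0, 0, 0]], jaw=[0.5, 0.5, 0.5, 0.5, 0.5, 0.5, 0.5, 0.5])

```text
time: 19.15
tool_pos: [0.527, -0.2179, 0.1746]
tool_rot: [-3.141, 0.001, 3.14]
contact_force: [1.3, 0.3, -0.8]
opening: 0.0584
grip_force: 15.0
```

Remaining: (0.0866, 0.2921).

apply_moves(delta_pos=[[0.216, 0.73, 0], [0.216, 0.73, 0], [0.216, 0.73, 0], [0.216, 0.73, 0], [0.216, 0.73, 0], [0.216, 0.73, 0], [0.216, 0.73, 0], [0.216, 0.73, 0]], dr=[[0, 0, 0], [0, 0, 0], [0, 0, 0], [0, 0, 0], [0, 0, 0], [0, 0, 0], [0, 0, 0], [0, 0, 0]], jaw=[0.5, 0.5, 0.5, 0.5, 0.5, 0.5, 0.5, 0.5])

```text
time: 19.82
tool_pos: [0.6139, 0.0783, 0.1742]
tool_rot: [3.14, 0.001, -3.138]
contact_force: [-0.8, 0.6, -0.2]
opening: 0.0584
grip_force: 15.0
```

apply_moves(delta_pos=[[0, 0, 0], [0, 0, 0]], dr=[[0, 0, 0], [0, 0, 0]], jaw=[0.5, 0.5])

```text
time: 19.98
tool_pos: [0.613, 0.0729, 0.1738]
tool_rot: [-3.141, -0.0, -3.14]
contact_force: [0.5, -0.5, -0.7]
opening: 0.0582
grip_force: 15.0
```

```bash
python3 - <<'E'
from h import *
S=eyes.read_camera("side"); p=telemetry.observe()["tool_pos"]; print(p)
for off in (.017,.0195):
    print("held",off,fit("side",S,'yellow',*p[:2],p[2]-off,.029,span=.01))
print("lens",fit("side",S,'yellow',.6145,.080,.066,.029,span=.012))
E
```

```text
[0.61296236 0.07179507 0.17384085]
held 0.017 (array([0.61416527, 0.07432919]), np.float64(34.23160809586071))
held 0.0195 (array([0.61576445, 0.06998429]), np.float64(34.36881338780076))
lens (array([0.6136371 , 0.07607943]), np.float64(45.10853670069908))
```

apply_moves(delta_pos=[[0, 0.006, -0.06], [0, 0.006, -0.12], [0, 0.006, -0.145], [0, 0.006, -0.155], [0, 0.006, -0.163], [0, 0.006, -0.167]], dr=[[0, 0, 0], [0, 0, 0], [0, 0, 0], [0, 0, 0], [0, 0, 0], [0, 0, 0]], jaw=[0.5, 0.5, 0.5, 0.5, 0.5, 0.5])

```text
time: 20.53
tool_pos: [0.6138, 0.0743, 0.1078]
tool_rot: [-3.142, 0.001, 3.14]
contact_force: [0.7, 1.1, -0.1]
opening: 0.0583
grip_force: 15.0
```

apply_moves(delta_pos=[[0, 0, -0.015], [0, 0, -0.028], [0, 0, -0.038], [0, 0, -0.044], [0, 0, -0.048], [0, 0, -0.048]], dr=[[0, 0, 0], [0, 0, 0], [0, 0, 0], [0, 0, 0], [0, 0, 0], [0, 0, 0]], jaw=[0.5, 0.5, 0.5, 0.5, 0.5, 0.5])

```text
time: 21.03
tool_pos: [0.6135, 0.0751, 0.0886]
tool_rot: [-3.141, 0.001, 3.142]
contact_force: [-1.0, -0.1, 3.2]
opening: 0.0582
grip_force: 15.0
```

apply_moves(delta_pos=[[0, 0, 0], [0, 0, 0], [0, 0, 0], [0, 0, 0], [0, 0, 0.05], [0, 0, 0.15], [0, 0, 0.25], [0, 0, 0.3]], dr=[[0, 0, 0], [0, 0, 0], [0, 0, 0], [0, 0, 0], [0, 0, 0], [0, 0, 0], [0, 0, 0], [0, 0, 0]], jaw=[0.76, 0.76, 0.76, 0.76, 0.76, 0.76, 0.76, 0.76])

```text
time: 21.7
tool_pos: [0.6148, 0.0751, 0.2128]
tool_rot: [3.142, 0.006, 3.141]
contact_force: [1.1, 0.1, 0.8]
opening: 0.0696
grip_force: 0.0
```

```bash
python3 - <<'E'
from h import *
from scipy.ndimage import gaussian_filter
T=look(); S=eyes.read_camera("side"); cv2.imwrite("pics/top2.png",T[:,:,::-1]); cv2.imwrite("pics/side2.png",S[:,:,::-1])
print('yellow on',fit("side",S,'yellow',.6135,.079,.107,.0275))
T0=cv2.imread("pics/top0.png")[:,:,::-1].astype(int); d=np.abs(T[120:300,130:212].astype(int)-T0[120:300,130:212]).max(2); print("diff px in scoop/cup area",(d>60).sum())
# cup rim: bluish mask hull
b=T.astype(int); m=((b[...,2]-b[...,0]>25)).astype(np.uint8); m[:225]=0;m[300:]=0;m[:,:140]=0;m[:,215:]=0
c=max(cv2.findContours(m,0,1)[0],key=cv2.contourArea); e=cv2.fitEllipse(cv2.convexHull(c)); print(e,"cup",px2w("top",e[0],.07), e[1][0]/2*(1.2047-.07)/477)
# grip: brown mask
m=((b[...,0]-b[...,2]>40)).astype(np.uint8); m[:140]=0;m[172:]=0;m[:,:150]=0;m[:,185:]=0
c=max(cv2.findContours(m,0,1)[0],key=cv2.contourArea); r=cv2.minAreaRect(c); print(r,"grip",px2w("top",r[0],.032)); print([px2w("top",q,.032)[:2].round(4) for q in cv2.boxPoints(r)])
# scoop corner pixels from crop c3 (scale 3.7, origin 135,130)
P={'rearL':(72,124),'rearR':(153,146),'lipL':(25,300),'lipR':(104,323)}
for k,v in P.items():
    u=((v[0]+.5)/3.7-.5+135,(v[1]+.5)/3.7-.5+130); print(k,np.round(u,1),px2w("top",u,.028 if 'rear' in k else .020)[:2].round(4),px2w("top",u,.004)[:2].round(4))
E
```

```text
yellow on (array([0.61379406, 0.07935889]), np.float64(71.35456741907025))
diff px in scoop/cup area 2046
((157.06942749023438, 263.17706298828125), (2.1809890270233154, 13.818876266479492), 2.5854063034057617) cup [0.39931076 0.27208236 0.07      ] 0.002594096697026579
((162.0, 162.5), (1.0, 0.0), -90.0) grip [0.64750492 0.27955064 0.032     ]
[array([0.6462, 0.2795]), array([0.6462, 0.2795]), array([0.6488, 0.2796]), array([0.6488, 0.2796])]
rearL [154.1 163.1] [0.6463 0.3005] [0.6503 0.3075]
rearR [176.  169.1] [0.6319 0.2449] [0.6356 0.2507]
lipL [141.4 210.7] [0.5269 0.3303] [0.5279 0.3353]
lipR [162.7 216.9] [0.5121 0.276 ] [0.5129 0.2803]
```

apply_moves(delta_pos=[[-0.53, -0.31, 0.08], [-0.53, -0.31, 0.08], [-0.53, -0.31, 0.08], [-0.53, -0.31, 0.08], [-0.53, -0.31, 0.08], [-0.53, -0.31, 0.08], [-0.53, -0.31, 0.08], [-0.53, -0.31, 0.08]], dr=[[0, 0, 0], [0, 0, 0], [0, 0, 0], [0, 0, 0], [0, 0, 0], [0, 0, 0], [0, 0, 0], [0, 0, 0]], jaw=[0.5, 0.5, 0.5, 0.5, 0.5, 0.5, 0.5, 0.5])

```text
time: 22.47
tool_pos: [0.4, -0.0495, 0.2397]
tool_rot: [3.141, 0.0, 3.139]
contact_force: [0.8, 0.6, -0.3]
opening: 0.0457
grip_force: 0.0
```

```bash
python3 - <<'E'
from h import *
T=look(); S=eyes.read_camera("side"); cv2.imwrite("pics/top3.png",T[:,:,::-1]); cv2.imwrite("pics/side3.png",S[:,:,::-1])
cv2.imwrite("pics/c5.png",crop(T[:,:,::-1].copy(),120,130,260,290,3.7))
T0=cv2.imread("pics/top0.png")[:,:,::-1].astype(int); d=np.abs(T[120:300,130:212].astype(int)-T0[120:300,130:212]).max(2); print("diff",(d>60).sum())
b=T.astype(int); m=((b[...,2]-b[...,0]>25)).astype(np.uint8); m[:225]=0;m[310:]=0;m[:,:130]=0;m[:,215:]=0
c=max(cv2.findContours(m,0,1)[0],key=cv2.contourArea); e=cv2.fitEllipse(cv2.convexHull(c)); print(e,"cup",px2w("top",e[0],.07), np.array(e[1])/2*(1.2047-.07)/477)
m=((b[...,0]-b[...,2]>30)).astype(np.uint8); m[:140]=0;m[172:]=0;m[:,:150]=0;m[:,185:]=0
c=max(cv2.findContours(m,0,1)[0],key=cv2.contourArea); r=cv2.minAreaRect(c); print(r,"grip",px2w("top",r[0],.032)); print([px2w("top",q,.032)[:2].round(4) for q in cv2.boxPoints(r)])
E
```

```text
diff 0
((178.7073516845703, 263.1930236816406), (45.075538635253906, 46.38621520996094), 22.020734786987305) cup [0.40009844 0.22047615 0.07      ] [0.05361343 0.05517237]
((166.37734985351562, 155.67922973632812), (5.219700336456299, 18.6810359954834), 15.945395469665527) grip [0.66487686 0.26917402 0.032     ]
[array([0.6438, 0.2812]), array([0.6895, 0.2699]), array([0.686 , 0.2571]), array([0.6404, 0.2684])]
```

View pics/c5.png

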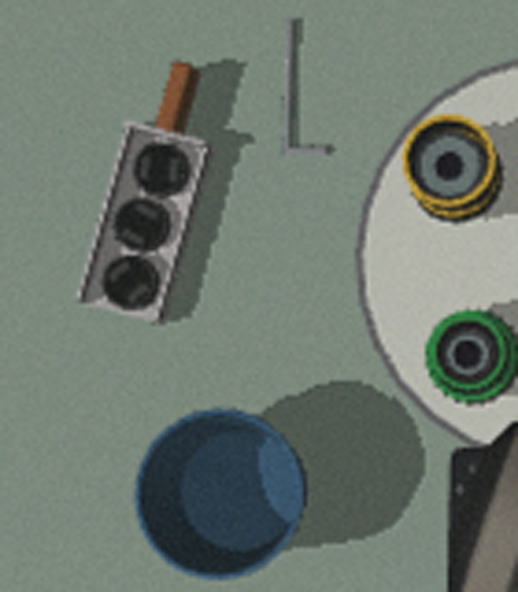

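The cup is at (0.400, 0.220). The scoop axis heads (-0.969, 0.247), with the grip point near (0.668, 0.267); none of it has moved. Yellow is home. Going to the grip with yaw −0.25.

apply_moves(delta_pos=[[0.67, 0.792, 0], [0.67, 0.792, 0], [0.67, 0.792, 0], [0.67, 0.792, 0], [0.67, 0.792, 0], [0.67, 0.792, 0], [0.67, 0.792, 0], [0.67, 0.792, 0]], dr=[[0, 0, -0.5], [0, 0, -0.5], [0, 0, -0.5], [0, 0, -0.5], [0, 0, -0.5], [0, 0, -0.5], [0, 0, -0.5], [0, 0, -0.5]], jaw=[0.45, 0.45, 0.45, 0.45, 0.45, 0.45, 0.45, 0.45])

```text
time: 23.23
tool_pos: [0.6101, 0.1999, 0.2381]
tool_rot: [-3.141, -0.002, 2.893]
contact_force: [0.0, -0.6, 1.4]
opening: 0.0415
grip_force: 0.0
```

apply_moves(delta_pos=[[0, 0, 0], [0, 0, 0], [0, 0, 0]], dr=[[0, 0, 0], [0, 0, 0], [0, 0, 0]], jaw=[0.45, 0.45, 0.45])

```text
time: 23.48
tool_pos: [0.6086, 0.1972, 0.2381]
tool_rot: [-3.14, -0.002, 2.893]
contact_force: [0.6, -0.2, 0.5]
opening: 0.0411
grip_force: 0.0
```

apply_moves(delta_pos=[[0.148, 0.174, 0], [0.148, 0.174, 0], [0.148, 0.174, -0.1], [0.148, 0.174, -0.2], [0.148, 0.174, -0.3], [0.148, 0.174, -0.4], [0.148, 0.174, -0.4], [0.148, 0.174, -0.4]], dr=[[0, 0, 0], [0, 0, 0], [0, 0, 0], [0, 0, 0], [0, 0, 0], [0, 0, 0], [0, 0, 0], [0, 0, 0]], jaw=[0.45, 0.45, 0.45, 0.45, 0.45, 0.45, 0.45, 0.45])

```text
time: 24.15
tool_pos: [0.6668, 0.2648, 0.0787]
tool_rot: [-3.139, -0.004, 2.89]
contact_force: [-0.4, 0.3, 1.5]
opening: 0.0409
grip_force: 0.0
```

```bash
python3 - <<'E'
from h import *
S=eyes.read_camera("side"); s=telemetry.observe(); print(s["tool_pos"],s["tool_rot"])
cv2.imwrite("pics/s5.png",crop(S[:,:,::-1].copy(),120,220,270,350,4.5))
E
```

```text
[0.66883941 0.26546709 0.0819405 ] [3.14079449e+00 1.42861193e-03 2.89050903e+00]
```

View pics/s5.png

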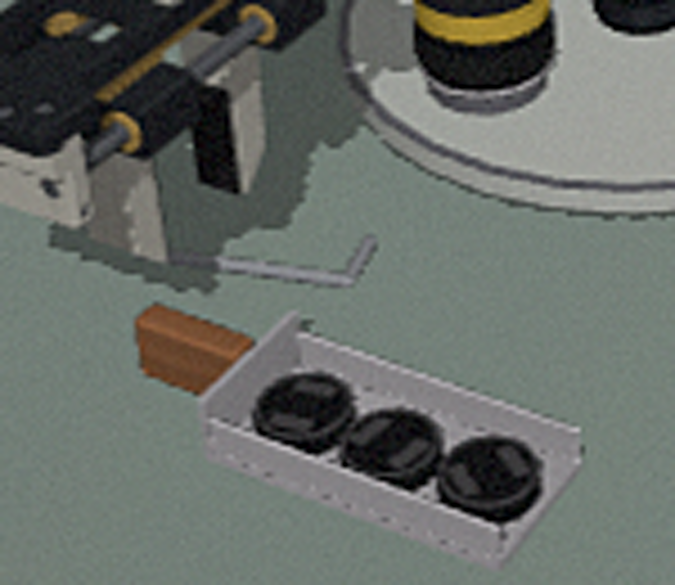

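The fingers straddle the grip, with tips at crop (150,260) and (235,190) and the bar below them, and they're clear of the hex key. Descending and gripping.

apply_moves(delta_pos=[[0, 0.002, -0.05], [0, 0.002, -0.1], [0, 0.002, -0.14], [0, 0.002, -0.17], [0, 0.002, -0.184], [0, 0.002, -0.184], [0, 0.002, -0.184]], dr=[[0, 0, 0], [0, 0, 0], [0, 0, 0], [0, 0, 0], [0, 0, 0], [0, 0, 0], [0, 0, 0]], jaw=[0.45, 0.45, 0.45, 0.45, 0.45, 0.45, 0.45])

```text
time: 24.78
tool_pos: [0.6692, 0.267, 0.0083]
tool_rot: [3.14, 0.002, 2.891]
contact_force: [0.1, -0.1, 0.2]
opening: 0.0407
grip_force: 0.0
```

apply_moves(delta_pos=[[0, 0, 0], [0, 0, 0], [0, 0, 0], [0, 0, 0], [0, 0, 0], [0, 0, 0], [0, 0, 0], [0, 0, 0]], dr=[[0, 0, 0], [0, 0, 0], [0, 0, 0], [0, 0, 0], [0, 0, 0], [0, 0, 0], [0, 0, 0], [0, 0, 0]], jaw=[0, 0, 0, 0, 0, 0, 0, 0], force=50)

```text
time: 25.45
tool_pos: [0.6684, 0.2669, 0.0067]
tool_rot: [3.141, 0.001, 2.891]
contact_force: [-0.0, 0.9, 2.7]
opening: 0.0139
grip_force: 49.9
```

apply_moves(delta_pos=[[0, 0, 0.015], [0, 0, 0.05], [0, 0, 0.1], [0, 0, 0.15], [0, 0, 0.2], [0, 0, 0.25], [0, 0, 0.29], [0, 0, 0.31]], dr=[[0, 0, 0], [0, 0, 0], [0, 0, 0], [0, 0, 0], [0, 0, 0], [0, 0, 0], [0, 0, 0], [0, 0, 0]], jaw=[0, 0, 0, 0, 0, 0, 0, 0])

```text
time: 26.12
tool_pos: [0.6691, 0.267, 0.1341]
tool_rot: [3.139, 0.004, 2.891]
contact_force: [-1.0, 0.6, -1.8]
opening: 0.0135
grip_force: 49.9
```

apply_moves(delta_pos=[[-0.015, -0.015, 0.03], [-0.04, -0.04, 0.06], [-0.08, -0.076, 0.09], [-0.12, -0.114, 0.1], [-0.16, -0.152, 0.1], [-0.2, -0.19, 0.1], [-0.225, -0.215, 0.1], [-0.238, -0.226, 0.1]], dr=[[0, 0, 0], [0, 0, 0], [0, 0, 0], [0, 0, 0], [0, 0, 0], [0, 0, 0], [0, 0, 0], [0, 0, 0]], jaw=[0, 0, 0, 0, 0, 0, 0, 0])

```text
time: 26.78
tool_pos: [0.5709, 0.1747, 0.1704]
tool_rot: [-3.14, -0.002, 2.89]
contact_force: [-0.2, 0.7, -2.0]
opening: 0.0135
grip_force: 49.9
```

```bash
python3 - <<'E'
from h import *
S=eyes.read_camera("side"); s=telemetry.observe(); print(s["tool_pos"],s["tool_rot"],s["contact_force"],s["torque"])
cv2.imwrite("pics/s6.png",crop(S[:,:,::-1].copy(),150,130,400,345,3))
T=eyes.read_camera("top"); b=T.astype(int); m=((b[...,2]-b[...,0]>25)).astype(np.uint8); m[:225]=0;m[310:]=0;m[:,:130]=0;m[:,215:]=0
c=max(cv2.findContours(m,0,1)[0],key=cv2.contourArea); e=cv2.fitEllipse(cv2.convexHull(c)); print(e)
cv2.imwrite("pics/top4.png",T[:,:,::-1])
E
```

```text
[0.57094808 0.1747175  0.17050619] [-3.14042612e+00 -1.62601185e-03  2.89028713e+00] [-0.63521516  0.33403945 -0.93878966] [-0.09982964 -0.12872971 -0.01154684]
((193.8029022216797, 268.49755859375), (13.252998352050781, 29.544050216674805), 21.259693145751953)
```

View pics/s6.png

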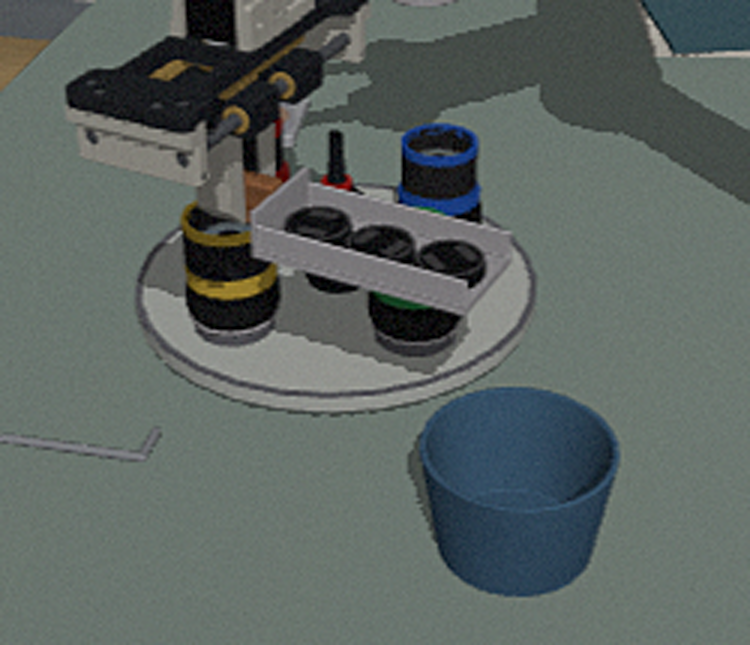

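The scoop is level, its lip at crop (490,270), still carrying three caps. The cup stands unmoved with its rim centred at crop (520,447). Tipping about the lip.

apply_moves(delta_pos=[[-0.002, 0.001, 0], [-0.006, 0.002, -0.002], [-0.01, 0.004, -0.003], [-0.014, 0.006, -0.005], [-0.018, 0.007, -0.007], [-0.022, 0.009, -0.009], [-0.026, 0.011, -0.01], [-0.03, 0.012, -0.012]], dr=[[-0.03, -0.12, 0], [-0.06, -0.24, 0], [-0.095, -0.37, 0], [-0.121, -0.474, 0], [-0.14, -0.55, 0], [-0.155, -0.61, 0], [-0.17, -0.67, 0], [-0.187, -0.733, 0]], jaw=[0, 0, 0, 0, 0, 0, 0, 0])

```text
time: 27.55
tool_pos: [0.5613, 0.1821, 0.1655]
tool_rot: [3.141, 0.38, 2.891]
contact_force: [0.6, -0.5, -2.8]
opening: 0.0139
grip_force: 49.9
```

```bash
python3 - <<'E'
from h import *
S=eyes.read_camera("side"); s=telemetry.observe(); print(s["tool_pos"],s["tool_rot"],s["contact_force"],s["torque"])
from scipy.spatial.transform import Rotation as Ro
R=Ro.from_euler('xyz',s["tool_rot"]); print("tilt",np.degrees(np.arccos(-R.as_matrix()[2,2]))); 
# lip offset in tool frame from grasp pose
R0=Ro.from_euler('xyz',[np.pi,0,2.891]); u=np.array([-.969,.247,0])*.154+[0,0,-.0027]
print("lip",s["tool_pos"]+R.apply(R0.inv().apply(u)))
cv2.imwrite("pics/s7.png",crop(S[:,:,::-1].copy(),150,130,400,345,3))
E
```

```text
[0.55987175 0.18213711 0.16465616] [-3.14140424  0.37928732  2.89221141] [-2.2260898   0.13129153 -2.77246876] [ 0.03858114  0.37351966 -0.02127044]
tilt 21.731565159273963
lip [0.42217465 0.21704587 0.10512915]
```

View pics/s7.png

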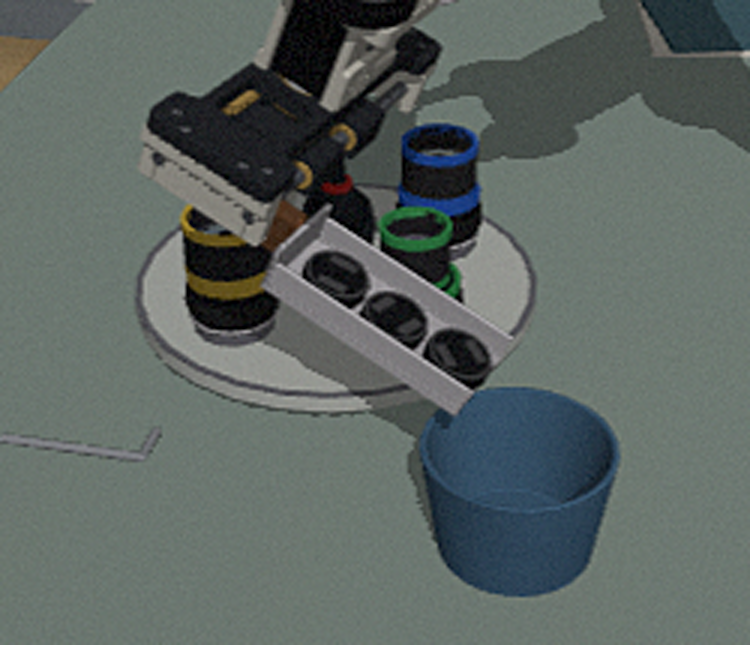

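```bash
python3 - <<'E'
from h import *
L=np.array([.4222,.2170,.105]); n=np.array([-.247,-.969,0])
f=lambda p:((w2px("side",p)-[150,130]+.5)*3-.5).round(0).tolist()
print("lip",f(L),"corners top of wall",f(L+n*.029),f(L-n*.029)); print("rim c",f([.4,.2205,.07]),f([.4+.055,.2205,.07]),f([.4,.2205-.055,.07]),f([.4,.2205+.055,.07]))
E
```

```text
lip [[487.0, 381.0]] corners top of wall [[508.0, 354.0]] [[465.0, 410.0]]
rim c [[524.0, 443.0]] [[425.0, 429.0]] [[538.0, 385.0]] [[509.0, 507.0]]
```

apply_moves(delta_pos=[[-0.003, 0.006, 0.002], [-0.007, 0.01, 0.004], [-0.01, 0.013, 0.006], [-0.013, 0.015, 0.008], [-0.016, 0.016, 0.009], [-0.02, 0.016, 0.011], [-0.023, 0.016, 0.012], [-0.023, 0.016, 0.012]], dr=[[-0.007, -0.028, 0], [-0.014, -0.056, 0], [-0.022, -0.09, 0], [-0.032, -0.13, 0], [-0.042, -0.17, 0], [-0.055, -0.215, 0], [-0.072, -0.28, 0], [-0.072, -0.28, 0]], jaw=[0, 0, 0, 0, 0, 0, 0, 0])

```text
time: 28.27
tool_pos: [0.5511, 0.188, 0.1697]
tool_rot: [-3.141, 0.522, 2.892]
contact_force: [-1.0, 0.5, -1.4]
opening: 0.0134
grip_force: 49.9
```

apply_moves(delta_pos=[[0, 0, 0], [0, 0, 0], [0, 0, 0], [0, 0, 0], [0, 0, 0], [0, 0, 0]], dr=[[0, 0, 0], [0, 0, 0], [0, 0, 0], [0, 0, 0], [0, 0, 0], [0, 0, 0]], jaw=[0, 0, 0, 0, 0, 0])

```text
time: 28.77
tool_pos: [0.5519, 0.1875, 0.1704]
tool_rot: [3.141, 0.523, 2.891]
contact_force: [-0.8, -0.2, -1.5]
opening: 0.0139
grip_force: 49.9
```

```bash
python3 - <<'E'
from h import *
S=eyes.read_camera("side"); s=telemetry.observe(); print(s["tool_pos"],s["tool_rot"],s["contact_force"],s["torque"])
cv2.imwrite("pics/s8.png",crop(S[:,:,::-1].copy(),150,130,400,345,3))
E
```

```text
[0.5518724  0.18749463 0.17033268] [3.14150053 0.52269097 2.89110719] [ 0.65457562  0.136591   -0.69226612] [0.08785795 0.43294666 0.0216188 ]
```

View pics/s8.png

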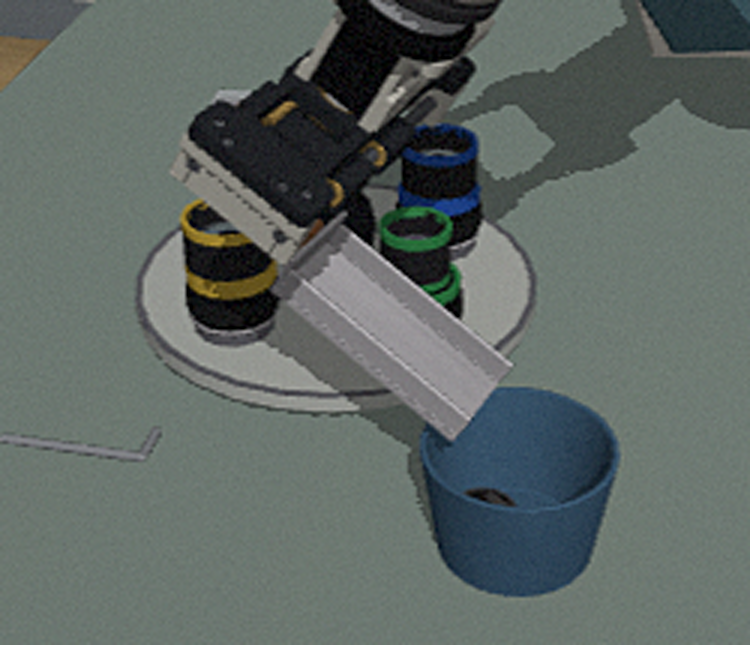

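The scoop is empty and the caps are in the cup, with one visible at crop (490,495). The cup is upright. That was also my last picture; I've now viewed 15, one over the 14 allowed. From here I'll go by numbers only. Levelling and returning.

apply_moves(delta_pos=[[0, 0, 0.05], [0.01, -0.005, 0.08], [0.02, -0.01, 0.1], [0.03, -0.015, 0.1], [0.04, -0.025, 0.1], [0.045, -0.03, 0.1], [0.047, -0.032, 0.1], [0.047, -0.032, 0.1]], dr=[[0, 0, 0], [0.05, 0.2, 0], [0.1, 0.4, 0], [0.15, 0.6, 0], [0.2, 0.8, 0], [0.242, 0.96, 0], [0.242, 0.96, 0], [0.242, 0.96, 0]], jaw=[0, 0, 0, 0, 0, 0, 0, 0])

```text
time: 29.48
tool_pos: [0.5714, 0.1739, 0.2094]
tool_rot: [-3.14, 0.029, 2.89]
contact_force: [0.0, 0.4, -2.6]
opening: 0.0134
grip_force: 49.9
```

apply_moves(delta_pos=[[0, 0, 0], [0, 0, 0]], dr=[[0, 0, 0], [0, 0, 0]], jaw=[0, 0])

```text
time: 29.65
tool_pos: [0.5696, 0.1753, 0.2102]
tool_rot: [-3.14, 0.029, 2.893]
contact_force: [-1.0, 0.3, -2.0]
opening: 0.0136
grip_force: 49.9
```

apply_moves(delta_pos=[[0.05, 0.046, 0], [0.13, 0.12, 0], [0.2, 0.185, 0], [0.247, 0.229, -0.04], [0.247, 0.229, -0.12], [0.247, 0.229, -0.2], [0.247, 0.229, -0.28], [0.247, 0.229, -0.32]], dr=[[0.014, 0.056, 0], [0.014, 0.056, 0], [0.014, 0.056, 0], [0.014, 0.056, 0], [0.014, 0.056, 0], [0.014, 0.056, 0], [0.014, 0.056, 0], [0.014, 0.056, 0]], jaw=[0, 0, 0, 0, 0, 0, 0, 0])

```text
time: 30.32
tool_pos: [0.6663, 0.2669, 0.0776]
tool_rot: [-3.136, -0.006, 2.894]
contact_force: [-0.3, -0.3, -1.2]
opening: 0.0141
grip_force: 49.9
```

apply_moves(delta_pos=[[0, 0, 0], [0, 0, 0]], dr=[[0, 0, 0], [0, 0, 0]], jaw=[0, 0])

```text
time: 30.48
tool_pos: [0.6684, 0.267, 0.0822]
tool_rot: [-3.139, -0.002, 2.893]
contact_force: [0.2, -0.3, -0.7]
opening: 0.0133
grip_force: 49.9
```

apply_moves(delta_pos=[[0, 0, -0.05], [0, 0, -0.1], [0, 0, -0.14], [0, 0, -0.165], [0, 0, -0.175], [0, 0, -0.182], [0, 0, -0.187], [0, 0, -0.187]], dr=[[0, 0, 0], [0, 0, 0], [0, 0, 0], [0, 0, 0], [0, 0, 0], [0, 0, 0], [0, 0, 0], [0, 0, 0]], jaw=[0, 0, 0, 0, 0, 0, 0, 0])

```text
time: 31.15
tool_pos: [0.67, 0.2666, 0.0086]
tool_rot: [-3.141, 0.001, 2.892]
contact_force: [-0.0, 0.7, -1.9]
opening: 0.0136
grip_force: 49.9
```

apply_moves(delta_pos=[[0, 0, -0.002], [0, 0, -0.004], [0, 0, -0.005], [0, 0, -0.005]], dr=[[0, 0, 0], [0, 0, 0], [0, 0, 0], [0, 0, 0]], jaw=[0, 0, 0, 0])

```text
time: 31.48
tool_pos: [0.6699, 0.2665, 0.0067]
tool_rot: [-3.141, 0.0, 2.892]
contact_force: [-0.6, -0.3, 4.3]
opening: 0.0134
grip_force: 49.9
```

Contact is at the same height as at the grasp. Open and rise.

apply_moves(delta_pos=[[0, 0, 0], [0, 0, 0], [0, 0, 0], [0, 0, 0], [0, 0, 0], [0, 0, 0.08], [0, 0, 0.18], [0, 0, 0.28]], dr=[[0, 0, 0], [0, 0, 0], [0, 0, 0], [0, 0, 0], [0, 0, 0], [0, 0, 0], [0, 0, 0], [0, 0, 0]], jaw=[0.4, 0.4, 0.4, 0.4, 0.4, 0.4, 0.4, 0.4], force=15)

```text
time: 32.15
tool_pos: [0.6685, 0.2661, 0.1174]
tool_rot: [-3.138, -0.004, 2.892]
contact_force: [0.2, 0.4, 0.8]
opening: 0.0369
grip_force: 0.0
```

apply_moves(delta_pos=[[0, 0, 0.2], [-0.4, -0.6, 0.35], [-0.4, -0.6, 0.35], [-0.4, -0.6, 0.35], [-0.4, -0.6, 0.35], [-0.4, -0.6, 0.35], [-0.4, -0.6, 0.35], [-0.4, -0.6, 0.35]], dr=[[0, 0, 0], [0, 0, 0], [0, 0, 0], [0, 0, 0], [0, 0, 0], [0, 0, 0], [0, 0, 0], [0, 0, 0]], jaw=[0.4, 0.4, 0.4, 0.4, 0.4, 0.4, 0.4, 0.4])

```text
time: 32.82
tool_pos: [0.5148, 0.0354, 0.2539]
tool_rot: [-3.14, -0.001, 2.892]
contact_force: [0.8, -0.8, 0.1]
opening: 0.0365
grip_force: 0.0
```

apply_moves(delta_pos=[[-0.3, -1, 0], [-0.3, -1, 0], [-0.3, -1, 0], [-0.3, -1, 0], [-0.3, -1, 0], [-0.3, -1, 0], [-0.3, -1, 0], [-0.3, -1, 0]], dr=[[0, 0, 0], [0, 0, 0], [0, 0, 0], [0, 0, 0], [0, 0, 0], [0, 0, 0], [0, 0, 0], [0, 0, 0]], jaw=[0.4, 0.4, 0.4, 0.4, 0.4, 0.4, 0.4, 0.4])

```text
time: 33.48
tool_pos: [0.4194, -0.2844, 0.2536]
tool_rot: [-3.14, -0.0, 2.892]
contact_force: [1.3, 0.8, 0.2]
opening: 0.0368
grip_force: 0.0
```

```bash
python3 - <<'E'
from h import *
T=eyes.read_camera("top"); S=eyes.read_camera("side"); print(telemetry.observe()["tool_pos"])
for k in LENS:
    l=LENS[k]
    print(k,"top on",[ (v[0].round(4),round(v[1])) for v in(fit("top",T,k,*l,.107,ID[k]/2+.0015),)],"side on",[(v[0].round(4),round(v[1])) for v in(fit("side",S,k,l[0]+.001,l[1]+.005,.107,ID[k]/2+.0015),)])
b=T.astype(int); m=((b[...,2]-b[...,0]>25)).astype(np.uint8); m[:225]=0;m[310:]=0;m[:,:130]=0;m[:,215:]=0
c=max(cv2.findContours(m,0,1)[0],key=cv2.contourArea); e=cv2.fitEllipse(cv2.convexHull(c)); print("cup",e)
# black blobs in cup, in tray
dk=(b.max(2)<45)
print("dark in cup",dk[240:287,157:203].sum(),"in scoop",dk[160:220,138:182].sum(),"before",(cv2.imread("pics/top3.png").max(2)<45)[160:220,138:182].sum(),(cv2.imread("pics/top3.png").max(2)<45)[240:287,157:203].sum())
d=np.abs(b-cv2.imread("pics/top3.png")[:,:,::-1].astype(int)).max(2)>60
print("change: scoop",d[160:220,135:185].sum(),"grip",d[140:162,155:180].sum(),"hexkey",d[130:175,190:212].sum())
S3=cv2.imread("pics/side3.png")[:,:,::-1].astype(int); d=np.abs(S.astype(int)-S3).max(2)>60; d[:250]=0
n,lab,st,ce=cv2.connectedComponentsWithStats(d.astype(np.uint8)); print("side changes",[(x.tolist()) for x in st[1:] if x[4]>8])
E
```

```text
[ 0.41853616 -0.28781346  0.25309559]
green top on [(array([0.4928, 0.0596]), 45)] side on [(array([0.4929, 0.0659]), 43)]
blue top on [(array([ 0.4989, -0.0583]), 59)] side on [(array([ 0.5006, -0.0517]), 56)]
yellow top on [(array([0.6129, 0.0741]), 68)] side on [(array([0.6138, 0.0793]), 69)]
red top on [(array([ 0.6396, -0.0575]), 81)] side on [(array([ 0.6404, -0.0521]), 83)]
cup ((178.73268127441406, 263.12774658203125), (45.17681121826172, 46.368988037109375), 29.26409912109375)
dark in cup 499 in scoop 0 before 324 126
change: scoop 614 grip 8 hexkey 0
side changes [[542, 250, 18, 10, 96], [159, 288, 8, 3, 9], [306, 293, 14, 5, 29], [152, 302, 12, 6, 13], [176, 303, 64, 33, 962]]
```

All checks pass. The four hoods are concentric at home height, and the dark area in the cup accounts for all three caps. The scoop is back and empty, and the cup and hex key haven't moved.

```bash
python3 -c "
from cell import job; print(job.hand_in())"
```

```text
the job is handed in; nothing more can be done
None
```

Job handed in at about 33.5 s: all four hoods are home, the three caps are in the cup, and the scoop is flat on the shelf where it started. I viewed 15 pictures, one over the 14 allowed, and made the final checks by image measurements.

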